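# Put the cue extensions away in their stand and shut the keeper bar

### The job

Stand the thick cue extension upright in the empty wide cup of the stand and the slim one in the narrow cup, rubber foot down and right to the bottom, lowering them gently rather than dropping them. Once both stand there, swing the keeper bar shut until it rests in its catch. Leave the extension that is already in the stand in its cup, and do not push any of the other loose things about.

Things in the scene. Friction and masses are not known exactly. Their poses are not given: they have to be found in the camera images.
- butt_ext: the thick cue extension: a plain round wooden rod 32 mm in diameter and 180 mm long, with a black rubber foot (bottom 14 mm, same diameter) and a brass collar (top 20 mm, 26 mm in diameter). Origin: centre of the rubber foot's end face; its z axis runs along the rod from foot to collar. Mass about 0.15 kg.
- slim_ext: the slim cue extension: a plain round wooden rod 20 mm in diameter and 170 mm long, with a black rubber foot (bottom 14 mm, same diameter) and a brass collar (top 20 mm, 14 mm in diameter). Origin: centre of the rubber foot's end face; its z axis runs along the rod from foot to collar. Mass about 0.06 kg.
- parked_ext: a third, thick cue extension: a plain round wooden rod 32 mm in diameter and 180 mm long, with a black rubber foot (bottom 14 mm, same diameter) and a brass collar (top 20 mm, 26 mm in diameter). Origin: centre of the rubber foot's end face; its z axis runs along the rod from foot to collar. It already stands in a wide cup at the start and stays there.
- butt_cup: the empty wide aluminium cup on the stand, for the thick extension: round, 39 mm inside diameter, 4 mm wall, 60 mm tall, floor 6 mm thick. Origin: centre of its underside, 12 mm above the table; z up. The order of the three cups along the stand changes.
- slim_cup: the narrow aluminium cup on the stand, for the slim extension: round, 27 mm inside diameter, 4 mm wall, 60 mm tall, floor 6 mm thick. Origin: centre of its underside, 12 mm above the table; z up.
- taken_cup: the other wide cup, same as butt_cup, in which the parked extension stands.
- stand: fixed dark-wood stand: base 130 (x) x 300 (y) x 12 mm, back board to z = 112 mm, front face at x = +48 mm. Origin on the table under the middle cup; cups at x = 0, y = -85, 0, +85 mm. x points from the open front to the back board, z up. At x = -45 mm: keeper bar's hinge post (124 mm tall) at y = -130 mm, L-shaped steel catch (116 mm tall) at y = +130 mm.
- bar (a joint): keeper bar's angle about its upright hinge, rad: 0 = shut, in its catch against a stop, parallel to the row of cups; grows as the bar swings out to the front (counter-clockwise from above), stop at 1.6. Light hinge friction (0.05 N m): it stays where it is left.
- bar_peg (a point): top centre of the black upright peg on the keeper bar (16 mm in diameter, free for 44 mm above the bar, top at z = 153 mm), 150 mm from the hinge. The bar is a steel strip 8 mm thick, 18 mm high, centred at z = 100 mm, 272 mm long. The thing to push or pinch to swing the bar.
- bar_hinge (a point): hinge axis of the keeper bar, at the bar's height (z = 100 mm).
- butt_cradle: fixed light-wood sloped cradle; the thick extension lies in it at the start, foot down on the end stop, rod 50 degrees above level. Base 140 x 70 x 8 mm; the channel (36 mm wide inside, 6 mm walls rising 14 mm from its floor) holds only the lowest 100 mm of the rod. Origin: underside centre of the base; x level, from foot to collar; z up. The two cradles may trade places.
- slim_cradle: fixed light-wood sloped cradle; the slim extension lies in it at the start, foot down on the end stop, rod 50 degrees above level. Base 140 x 70 x 8 mm; the channel (24 mm wide inside, 6 mm walls rising 14 mm from its floor) holds only the lowest 100 mm of the rod. Origin: underside centre of the base; x level, from foot to collar; z up. The two cradles may trade places.
- polish: small amber polish bottle, 48 mm in diameter, 130 mm tall. Bystander, loose. Origin: centre of its underside.
- mug: white mug, 80 mm in diameter, 90 mm tall. Bystander, loose. Origin: centre of its underside.
- wax_tin: flat aluminium tin, 66 mm in diameter, 35 mm tall. Bystander, loose. Origin: centre of its underside.
- chalk_tray: wooden tray 90 x 60 x 31 mm with two chalk cubes. Bystander, loose. Origin: centre of its underside.
- dart_case: black case 170 x 75 x 30 mm. Bystander, loose. Origin: centre of its underside.
- drink: green glass bottle, 60 mm in diameter, 190 mm tall. Bystander, loose. Origin: centre of its underside.
Things that resemble listed ones, but are neither listed nor needed, are in the scene too. What is shaped like the butt_ext but red is not meant.

How it is judged (in metres and radians):
On the way, in this order (a step that is already met when the one before it is completed fails the run):
1. both extensions stand, released, at the bottom of their cups, with the keeper bar still open (horizontal distance between butt_ext and butt_cup below 0.012 m and z of butt_ext in the frame of butt_cup below 0.012 m and angle between each of butt_ext, slim_ext's own z axis and vertical below 0.17 rad and linear speed of each of butt_ext, slim_ext below 0.03 m/s and contact force between each of butt_ext, slim_ext and the fingers below 0.2 N and horizontal distance between slim_ext and slim_cup below 0.012 m and z of slim_ext in the frame of slim_cup below 0.012 m and value of joint bar above 0.2 rad), for 0.2 s.
2. the keeper bar is shut (value of joint bar below 0.05 rad), for 0.2 s.
At the end, for the whole second after the job is handed in: Thick extension in the empty wide cup, slim one in the narrow cup, parked one still in its cup: foot within 12 mm of the cup axis, under 6 mm above its floor, within 0.17 rad of upright, at rest, released; keeper bar shut within 0.05 rad (horizontal distance between butt_ext and butt_cup below 0.012 m and z of butt_ext in the frame of butt_cup below 0.012 m and angle between each of butt_ext, slim_ext, parked_ext's own z axis and vertical below 0.17 rad and linear speed of each of butt_ext, slim_ext, parked_ext below 0.03 m/s and contact force between each of butt_ext, slim_ext and the fingers below 0.2 N and horizontal distance between slim_ext and slim_cup below 0.012 m and z of slim_ext in the frame of slim_cup below 0.012 m and horizontal distance between parked_ext and taken_cup below 0.012 m and z of parked_ext in the frame of taken_cup below 0.012 m and value of joint bar below 0.05 rad and velocity of joint bar below 0.05 rad/s); the robot touches nothing.
It fails at once if a bystander moved by more than 30 mm (distance of any of polish, mug, wax_tin, chalk_tray, dart_case, drink from where it was at the start of the episode above 0.03 m).
It fails at once if the parked extension lifted out of its cup (distance of parked_ext from where it was at the start of the episode above 0.03 m).
It fails at once if butt_ext dropped into its cup (faster than 0.5 m/s inside it) (horizontal distance between butt_ext and butt_cup below 0.02 m and z of butt_ext in the frame of butt_cup below 0.06 m and linear speed of butt_ext above 0.5 m/s).
It fails at once if slim_ext dropped into its cup (faster than 0.5 m/s inside it) (horizontal distance between slim_ext and slim_cup below 0.02 m and z of slim_ext in the frame of slim_cup below 0.06 m and linear speed of slim_ext above 0.5 m/s).
It also fails if it takes over 72 s, if anything falls off the work surface, if the arm or the gripper's body presses on something with over 40 N, if the wrist force passes 120 N, or if a joint passes its speed limit or range.

### The arm

A 6-joint arm with a two-finger parallel gripper is mounted at the origin on the work surface. World frame = base frame: x ahead of the robot, y to its left, z up, the work surface at z = 0. Lengths are in m, angles in degrees, forces in N, time in s.
With the tool pointing down it reaches from about 0.375 to 0.9 m from the base axis. Payload 3.1 kg.
Tool frame: the origin (TCP) lies on the centre line of the jaws, within the pads' length; the fingertips stand 19 mm ahead of it and the grasp point (between the pads) is the TCP (tips_ahead is the distance from the TCP to the fingertips, in m); z points along the fingers, y is the line along which they close (so a half turn about z gives the same grasp; the last joint's range is limited). The gripper opens to 87 mm and grips with 3 to 60 N. Pads are 19 mm wide; open, the fingers measure 117 mm over their backs; the gripper's body (75 mm by 190 mm) begins 51 mm behind the grasp point.
Start: joints at [-75.946, 30.224, 82.088, -0, 67.689, -10.227], TCP at [0.257, -0.57, 0.242] pointing down, gripper open.
Joint ranges: [-176.69, 176.69], [-43.24, 126.21], [12.49, 139.97], [-82, 262], [0, 151.66], [-163.58, 163.58]. Speed limits (degrees/s): [159.86, 159.86, 180, 180, 180, 180].

### API

Orientations are given as a 3x3 rotation matrix whose columns are the frame's x, y, z axes.
In Python, from rig import read_state, capture, hand_in, trace, landmark_of, tips_ahead gives the robot as it stands.
- The arm moves only by the shell command python3 -m jog 'ROWS'. ROWS is JSON, a list of rows, each an object of numbers: "tx", "ty", "tz": the shift along the tool's x, y, z in cm; "roll": the turn about the tool's z in rad; "jaw": the opening, from 0 (shut) to 1 (fully open). A call has 1 to 8 rows; each row shifts and turns the commanded pose from where the row before left it, along the tool's axes as they then stand; what a row does not reach is not made up. A row lasts 1/10 s, in which the tool goes at most 50 mm and 8.59 degrees, less where a joint would pass 70% of its speed; a pose out of reach is approached as far as the arm can. A call with a gripper value outside its range is refused whole. The fingers move at their own pace and stop on an object; the grip force is fixed at half the most. Time passes only in rows, so rows that do not move let the fingers close. It gives the time, the measured TCP pose, the force, the opening and the grip force at its end, in the units of the state.
- read_state(): the state, without advancing time (a new reading comes with each control period).
- capture(name): name is "scene" or "top" or "wrist"; returns a dict with "img" (384x512x3 uint8, red, green, blue), "vertical_fov" (degrees; the focal length in pixels is half the picture's height over the tangent of half this angle, whatever the lens; pixels are square), "cx", "cy" (the principal point, pixels), "cam_to_world" (4x4, takes a point from camera to world coordinates); the wrist camera has in their place "tool_from_camera" (4x4, takes a point from camera to tool coordinates, whose origin is the TCP and whose axes are the flange's). Camera axes: x right, y up, looking along -z (the intrinsics and any distortion apply to the point x, -y, -z); pixel columns grow to the right and rows downward; lengths in m; the calibration is good to about 2 mm. A picture is of the moment at which its call begins: read the wrist's pose just before it. There is no depth.
- hand_in(): hands the job in; it is judged then, once.
Trained networks look in the newest picture that a camera, given by its name, has taken for a name from the list of things; names that differ only in an ending like _2 or _b are one class to them, and where a whole thing is asked for, a point or a joint stands for the part that bears it (a point fixed in the world has none). Each returns a list of dicts, best first, with "p" (0 to 1); they miss things now and then, are a little off and sometimes report something else, mostly with a low value. They report only what shows in the picture. A call takes as long as a camera call. They do not tell look-alikes from the thing itself.
- trace(camera, thing): "pixels" (384x512 bool, what is visible of it) and "bbox" ([left, top, width, height] in pixels, round what is visible of it).
- landmark_of(camera, thing): "point" ([row, column] in pixels: a listed point, or the origin of a listed thing).
The state is a dict: "time_s": time; "joint_positions": joint angles; "qvel": joint speeds; "tau": joint torques, N m; "position": TCP position; "tcp_rot": TCP orientation; "force": force on the tool from outside, world axes, zero at the start; "moment": the same for the moment, N m; "opening": opening from 0.0 (shut) to 1.0 (fully open); "grasp_force": force on a finger pad.
Only numpy, scipy, OpenCV 4.12 (cv2) and the standard library are available. Lean on these libraries where they do the work, as an engineer would, in place of code of your own. Each camera call takes 0.05 s, during which the arm holds its last target. There are 200 camera calls.

## Working session

There is one attempt and no reset: what is moved stays moved. The work goes in short steps, Python scripts to look and compute and a shell command to move; the robot and the scene stay as the last step left them, time stands still between calls to the robot, and variables do not carry over. Pictures are saved under pics/ and viewed, at most 10 in all, crops included, and the job is handed in when it is done.

```bash
ls; mkdir -p pics; python3 - <<'E'
from rig import *
import cv2, numpy as np
ims=[]
for n in ("scene","top"):
    c=capture(n); cv2.imwrite(f"pics/{n}0.png",c["img"][:,:,::-1])
    print(n,c["vertical_fov"],c["cx"],c["cy"],[k for k in c],np.round(c["cam_to_world"],3).tolist())
    for t in ["butt_ext","slim_ext","parked_ext","butt_cup","slim_cup","taken_cup","stand","bar_peg","bar_hinge","butt_cradle","slim_cradle","polish","mug","wax_tin","chalk_tray","dart_case","drink"]:
        print(t,[(round(d["p"],2),np.round(d["point"]).tolist()) for d in landmark_of(n,t)][:4])
s=read_state();print(s["position"],np.round(s["tcp_rot"],3).tolist(),tips_ahead)
E
```

```text
pics
scene 45.017854428698385 249.45658352939884 199.36043638718658 ['img', 'vertical_fov', 'cx', 'cy', 'cam_to_world'] [[0.804, -0.311, 0.506, 1.256], [0.594, 0.413, -0.69, -0.966], [0.006, 0.856, 0.517, 0.833], [0.0, 0.0, 0.0, 1.0]]
butt_ext [(0.84, [219.0, 194.0]), (0.66, [199.0, 233.0])]
slim_ext [(0.61, [254.0, 135.0])]
parked_ext [(0.73, [212.0, 283.0])]
butt_cup [(0.67, [208.0, 291.0])]
slim_cup [(0.46, [192.0, 304.0]), (0.28, [213.0, 213.0])]
taken_cup [(0.45, [215.0, 283.0])]
stand [(0.87, [211.0, 292.0])]
bar_peg [(0.72, [159.0, 254.0]), (0.49, [217.0, 283.0])]
bar_hinge [(0.71, [195.0, 262.0])]
butt_cradle [(0.56, [236.0, 210.0])]
slim_cradle [(0.77, [268.0, 153.0]), (0.58, [189.0, 304.0]), (0.47, [244.0, 174.0]), (0.36, [220.0, 196.0])]
polish [(0.76, [246.0, 174.0])]
mug [(0.61, [289.0, 255.0])]
wax_tin [(0.86, [252.0, 283.0]), (0.18, [214.0, 284.0])]
chalk_tray [(0.68, [214.0, 280.0]), (0.4, [217.0, 213.0])]
dart_case [(0.67, [238.0, 209.0]), (0.61, [220.0, 350.0])]
drink [(0.86, [247.0, 321.0])]
top 54.839455147640095 251.06906718390246 191.46758896221567 ['img', 'vert
[... 257 characters left out ...]
t [(0.72, [192.0, 193.0]), (0.22, [201.0, 129.0])]
butt_cup [(0.9, [199.0, 160.0])]
slim_cup [(0.74, [157.0, 250.0]), (0.61, [202.0, 124.0])]
taken_cup [(0.65, [193.0, 192.0])]
stand [(0.72, [156.0, 248.0]), (0.41, [261.0, 278.0])]
bar_peg [(0.67, [260.0, 170.0])]
bar_hinge [(0.7, [212.0, 210.0]), (0.47, [260.0, 166.0])]
butt_cradle [(0.64, [236.0, 275.0])]
slim_cradle [(0.64, [248.0, 354.0]), (0.24, [269.0, 362.0])]
polish [(0.89, [261.0, 312.0])]
mug [(0.95, [143.0, 317.0])]
wax_tin [(0.91, [159.0, 251.0])]
chalk_tray [(0.58, [270.0, 238.0])]
dart_case [(0.77, [126.0, 143.0])]
drink []
[ 0.25705597 -0.56966235  0.24155828] [[0.912, 0.411, 0.0], [0.411, -0.912, 0.0], [0.0, 0.0, -1.0]] 0.019
```

View pics/scene0.png

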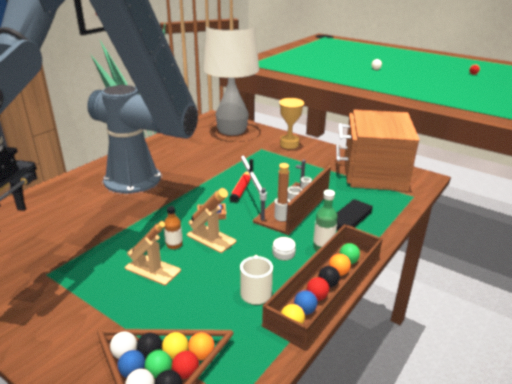

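View pics/top0.png

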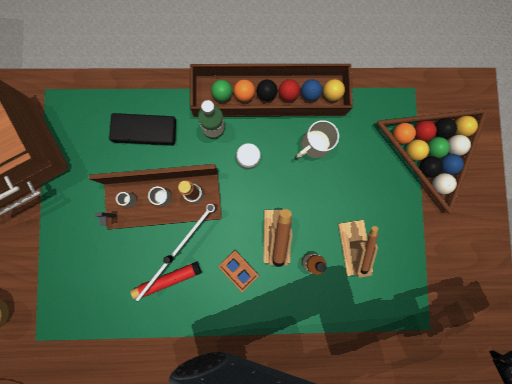

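Top picture: the butt_ext candidates are the brown rod in the wide cradle (col 281, row 238), the red rod on the mat (165, 281), which is the decoy, and the parked rod (190, 190). The slim rod is at (370, 250). The cups are at (124, 200), (158, 196) and (191, 192, occupied), the hinge at (210, 208) and the peg at (168, 259). I choose the brown rod in the cradle and will check it in a close crop.

```bash
cat > h.py <<'E'
from rig import *
import numpy as np, cv2
from scipy.optimize import minimize, least_squares
def cam(n):
    s=read_state(); c=capture(n)
    if n=="wrist":
        T=np.eye(4);T[:3,:3]=s["tcp_rot"];T[:3,3]=s["position"]
        c["M"]=T@np.array(c["tool_from_camera"])
    else: c["M"]=np.array(c["cam_to_world"])
    c["f"]=192/np.tan(np.radians(c["vertical_fov"])/2); return c
def proj(c,P):
    P=np.atleast_2d(P); q=(P-c["M"][:3,3])@c["M"][:3,:3]
    return np.c_[c["cx"]+c["f"]*q[:,0]/-q[:,2], c["cy"]-c["f"]*q[:,1]/-q[:,2]]   # col,row
def ray(c,col,row):
    d=c["M"][:3,:3]@np.array([(col-c["cx"])/c["f"],-(row-c["cy"])/c["f"],-1]); return c["M"][:3,3],d
def onz(c,col,row,z):
    o,d=ray(c,col,row); return o+d*(z-o[2])/d[2]
def axis(yaw,el=np.radians(50)): return np.array([np.cos(yaw)*np.cos(el),np.sin(yaw)*np.cos(el),np.sin(el)])
def rodmask(c,F,a,r,L,s0=0):
    u=np.cross(a,[0,0,1.]); u=u/np.linalg.norm(u) if np.linalg.norm(u)>1e-6 else np.array([1.,0,0]); v=np.cross(a,u)
    t=np.linspace(0,2*np.pi,25)[:-1]; ring=np.outer(np.cos(t),u)+np.outer(np.sin(t),v)
    m=np.zeros((384*4,512*4),np.uint8)
    for s,e,rr in((s0,L-.02,r),(L-.02,L,r-.003)):
        p=proj(c,np.r_[F+a*s+ring*rr,F+a*e+ring*rr])
        cv2.fillConvexPoly(m,cv2.convexHull(np.round((p+.5)*4).astype(np.int32)),1)
    return cv2.resize(m.astype(np.float32),(512,384),interpolation=cv2.INTER_AREA)
def fitrod(views,r,L,x0):
    def cost(x):
        a=axis(x[3]); s=0
        for c,m in views:
            k=rodmask(c,x[:3],a,r,L); s+=1-np.minimum(k,m).sum()/np.maximum(k,m).sum()
        return s
    best=minimize(cost,x0,method="Nelder-Mead",options=dict(initial_simplex=np.r_[[x0],x0+np.diag([.012,.012,.012,.1])],maxiter=250,xatol=1e-4,fatol=1e-4))
    return best.x,best.fun
E
python3 - <<'E'
from h import *
C={n:cam(n) for n in("scene","top")}
t=C["top"]
guess={"butt_ext":((280,240),.016,.18),"slim_ext":((370,250),.010,.17)}
for n,(pt,r,L) in guess.items():
    V=[]
    for k,c in C.items():
        R=trace(k,n)
        print(n,k,[(round(d["p"],2),d["bbox"]) for d in R])
        for d in R:
            b=d["bbox"]; ctr=np.array([b[0]+b[2]/2,b[1]+b[3]/2])
            exp=np.array(pt) if k=="top" else (np.array([208,210]) if n=="butt_ext" else np.array([150,243]))
            if np.linalg.norm(ctr-exp)<22: V.append((c,np.array(d["pixels"]).astype(np.float32))); break
    p=onz(t,*pt,.09); x0=np.array([p[0]-.05,p[1],.03,0.])
    if V:
        x,f=fitrod(V,r,L,x0); print(n,len(V),np.round(x,4),round(f,3),"top end",np.round(x[:3]+axis(x[3])*L,4))
for nm,q,z in(("cupL",(124,200),.072),("cupM",(158,196),.072),("cupR",(191,192),.072),("peg",(168,259),.153),("hinge",(210,208),.124),("barend",(138,298),.1)):
    print(nm,np.round(onz(t,*q,z),3))
im=t["img"][160:310,90:400,::-1]; cv2.imwrite("pics/crop1.png",cv2.resize(im,None,fx=2.5,fy=2.5,interpolation=cv2.INTER_CUBIC))
E
```

```text
butt_ext scene [(0.68, [190.0, 186.8, 35.7, 34.3]), (0.64, [231.6, 172.4, 18.1, 30.0])]
butt_ext top [(0.77, [272.4, 208.8, 20.5, 60.0]), (0.65, [132.3, 262.8, 69.4, 33.3]), (0.5, [178.5, 180.8, 22.0, 18.2])]
butt_ext 2 [ 0.4217 -0.1096  0.0434 -0.0254] 0.331 top end [ 0.5374 -0.1125  0.1813]
slim_ext scene [(0.7, [145.1, 220.4, 20.0, 19.6]), (0.33, [277.8, 161.7, 10.9, 44.2])]
slim_ext top [(0.96, [360.6, 224.7, 16.6, 50.9]), (0.56, [147.6, 188.0, 21.6, 17.0])]
slim_ext 2 [ 0.3935 -0.3269  0.0415  0.1187] 0.626 top end [ 0.502  -0.3139  0.1717]
cupL [0.58  0.271 0.072]
cupM [0.589 0.188 0.072]
cupR [0.597 0.107 0.072]
peg [0.441 0.148 0.153]
hinge [0.554 0.056 0.124]
barend [0.348 0.227 0.1  ]
```

View pics/crop1.png

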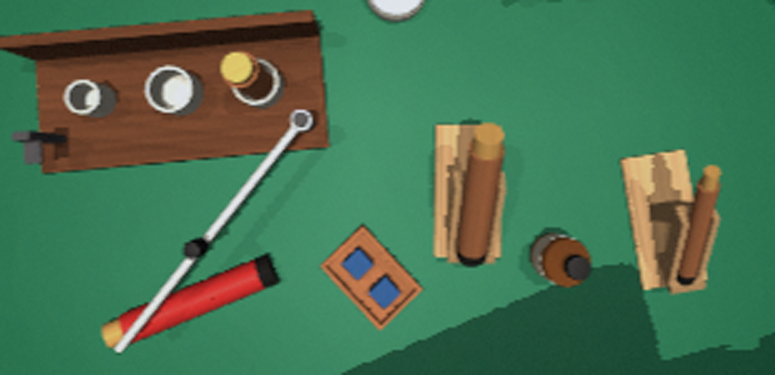

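The crop confirms it: the brown rod lies in the wide cradle (crop 480, 190), the red rod is the decoy, the wide empty cup is in the middle (172, 90), the narrow cup is on the left (88, 97), and the parked rod is on the right. Moving above the butt cradle.

```bash
python3 -m jog '[{"tz":-3,"roll":0.141},{"tz":-3,"roll":0.141},{"tz":-3,"roll":0.141},{"tx":2.2,"ty":-4.2},{"tx":2.2,"ty":-4.2},{"tx":2.2,"ty":-4.2},{"tx":2.2,"ty":-4.2},{"tx":2.2,"ty":-4.2}]' && python3 -m jog '[{"tx":2.2,"ty":-4.2},{"tx":2.2,"ty":-4.2},{"tx":2.2,"ty":-4.2},{"tx":2.2,"ty":-4.2},{"tx":2.2,"ty":-4.2},{"tx":2.2,"ty":-4},{"jaw":1}]'; python3 - <<'E'
from h import *
s=read_state();print(s["position"],np.round(s["tcp_rot"],3).tolist(),s["joint_positions"],s["time_s"])
c=cam("wrist"); print(np.round(c["M"],3).tolist(),c["f"])
cv2.imwrite("pics/w1.png",c["img"][:,:,::-1])
for n in("butt_ext","slim_ext"): print([(round(d["p"],2),d["bbox"]) for d in trace("wrist",n)])
E
```

```text
[ 0.25701227 -0.56969069  0.24156588] [[0.912, 0.411, 0.0], [0.411, -0.912, -0.0], [0.0, 0.0, -1.0]] [-7.59484900e+01  3.02222356e+01  8.20870062e+01  9.43860009e-04
  6.76898062e+01 -1.02270528e+01] 2.1
[[0.41, 0.882, 0.232, 0.32], [-0.912, 0.397, 0.104, -0.542], [-0.0, -0.254, 0.967, 0.385], [0.0, 0.0, 0.0, 1.0]] 329.43840163810745
[]
[]$[0]: bad value
```

View pics/w1.png

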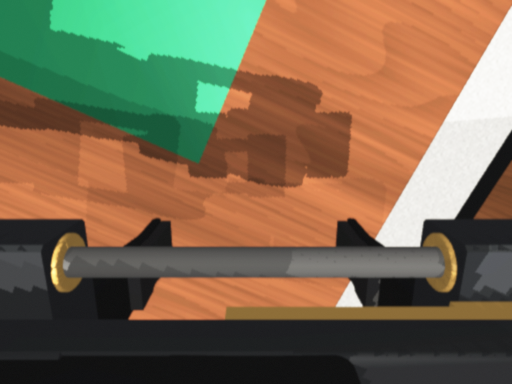

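The wrist picture shows only the mat edge (260, 0) and the fingers (115–380, 260); the move was refused. I'll try full rows.

```bash
python3 -m jog '[{"tx":0,"ty":0,"tz":-3,"roll":0.141,"jaw":1}]'; python3 -m jog '[{"tz":-3.0,"roll":0.1,"jaw":1.0}]'; python3 -m jog '[{"tz":-3.0}]'; python3 -c "
from rig import *
s=read_state();print(s['position'],s['time_s'])"
```

```text
time_s: 2.35
position: [0.2562, -0.5669, 0.2676]
tcp_rot: [[0.961, 0.276, -0.003], [0.276, -0.961, 0.01], [0.0, -0.01, -1.0]]
force: [0.2, 0.7, -0.1]
opening: 0.998
grasp_force: 0.0
[ 0.25621155 -0.56688528  0.26756608] 2.35$[0]: bad value
$[0]: bad value
```

Every row needs all five keys.

```bash
python3 -m jog '[{"tx":0,"ty":0,"tz":-3,"roll":0.141,"jaw":1},{"tx":0,"ty":0,"tz":-3,"roll":0.141,"jaw":1},{"tx":2.2,"ty":-4.2,"tz":0,"roll":0,"jaw":1},{"tx":2.2,"ty":-4.2,"tz":0,"roll":0,"jaw":1},{"tx":2.2,"ty":-4.2,"tz":0,"roll":0,"jaw":1},{"tx":2.2,"ty":-4.2,"tz":0,"roll":0,"jaw":1},{"tx":2.2,"ty":-4.2,"tz":0,"roll":0,"jaw":1},{"tx":2.2,"ty":-4.2,"tz":0,"roll":0,"jaw":1}]' && python3 -m jog '[{"tx":2.2,"ty":-4.2,"tz":0,"roll":0,"jaw":1},{"tx":2.2,"ty":-4.2,"tz":0,"roll":0,"jaw":1},{"tx":2.2,"ty":-4.2,"tz":0,"roll":0,"jaw":1},{"tx":2.2,"ty":-4.2,"tz":0,"roll":0,"jaw":1},{"tx":0,"ty":0,"tz":0,"roll":0,"jaw":1},{"tx":0,"ty":0,"tz":0,"roll":0,"jaw":1}]'; python3 - <<'E'
from h import *
s=read_state();print(s["position"],np.round(s["tcp_rot"],3).tolist(),s["joint_positions"],s["time_s"])
c=cam("wrist"); print(np.round(c["M"],3).tolist(),c["f"])
cv2.imwrite("pics/w2.png",c["img"][:,:,::-1])
for n in("butt_ext","slim_ext"): print([(round(d["p"],2),d["bbox"]) for d in trace("wrist",n)])
for n in("butt_ext","slim_ext","butt_cradle","slim_cradle","polish"): print(n,[(round(d["p"],2),np.round(d["point"]).tolist()) for d in landmark_of("wrist",n)])
E
```

```text
time_s: 3.15
position: [0.3894, -0.3158, 0.3318]
tcp_rot: [[1.0, 0.0, 0.001], [0.0, -1.0, -0.0], [0.001, 0.0, -1.0]]
force: [1.0, 0.6, 0.1]
opening: 1.005
grasp_force: 0.0
time_s: 3.75
position: [0.4769, -0.1485, 0.3316]
tcp_rot: [[1.0, 0.004, -0.0], [0.004, -1.0, -0.001], [-0.0, 0.001, -1.0]]
force: [-0.4, -1.2, 0.1]
opening: 1.0
grasp_force: 0.0
[ 0.47693125 -0.14852196  0.33164376] [[1.0, 0.004, -0.0], [0.004, -1.0, -0.001], [-0.0, 0.001, -1.0]] [-3.01153378e+01  1.44740411e+01  9.28279498e+01 -3.71769474e-02
  7.26847222e+01  5.96684289e+01] 3.75
[[0.003, 0.967, 0.254, 0.546], [-1.0, 0.003, 0.001, -0.149], [0.0, -0.254, 0.967, 0.475], [0.0, 0.0, 0.0, 1.0]] 329.43840163810745
[(0.88, [13.3, 191.9, 79.6, 27.1]), (0.65, [198.5, 104.2, 38.4, 107.3])]
[(0.67, [374.7, 150.4, 62.5, 76.7])]
butt_ext [(0.92, [196.0, 226.0]), (0.85, [200.0, 83.0])]
slim_ext [(0.71, [217.0, 378.0])]
butt_cradle [(0.85, [149.0, 229.0])]
slim_cradle [(0.91, [171.0, 368.0]), (0.73, [204.0, 161.0])]
polish [(0.82, [196.0, 287.0])]
```

View pics/w2.png

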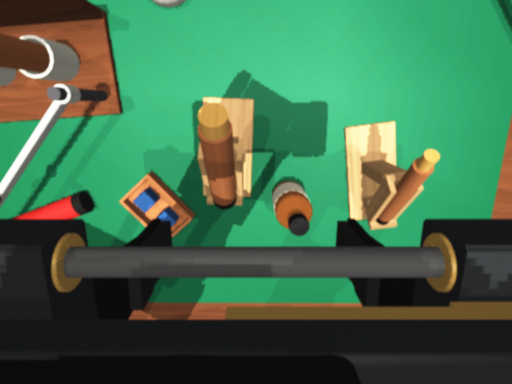

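The wrist view shows the butt rod (collar at (213, 118), foot near (226, 200)), the slim rod (collar (430, 158), foot (382, 218)), the polish between them (290, 205), and the hinge at (62, 95). Fitting both rods.

```bash
python3 - <<'E'
from h import *
C={n:cam(n) for n in("scene","top","wrist")}
exp={"butt_ext":dict(scene=(208,210),top=(280,240),wrist=(218,158)),"slim_ext":dict(scene=(150,243),top=(368,250),wrist=(406,188))}
for n,r,L,x0 in(("butt_ext",.016,.18,[.42,-.11,.04,-.02]),("slim_ext",.010,.17,[.40,-.33,.04,.15])):
    V={}
    for k,c in C.items():
        for d in trace(k,n):
            b=d["bbox"]; ctr=np.array([b[0]+b[2]/2,b[1]+b[3]/2])
            if np.linalg.norm(ctr-exp[n][k])<22: V[k]=(c,np.array(d["pixels"]).astype(np.float32)); break
    for ks in(("wrist","top"),("wrist","scene"),("wrist","top","scene")):
        if all(k in V for k in ks):
            x,f=fitrod([V[k] for k in ks],r,L,np.array(x0)); a=axis(x[3])
            print(n,ks,np.round(x,4),round(f,3),"top",np.round(x[:3]+a*L,4),"grasp@.140",np.round(x[:3]+a*.14,4))
    for k in V:
        c,m=V[k]; ys,xs=np.nonzero(m); o=c["img"].copy(); 
        e=rodmask(c,x[:3],a,r,L)>.5
        cn,_=cv2.findContours(e.astype(np.uint8),cv2.RETR_EXTERNAL,cv2.CHAIN_APPROX_NONE)
        cv2.drawContours(o,cn,-1,(0,255,255),1); u,v=exp[n][k]
        o=cv2.resize(o[v-65:v+65,u-65:u+65,::-1],(260,260),interpolation=cv2.INTER_CUBIC); cv2.imwrite(f"/tmp/{n}_{k}.png",o)
import os
row=lambda n:np.hstack([cv2.imread(f"/tmp/{n}_{k}.png") if os.path.exists(f"/tmp/{n}_{k}.png") else np.zeros((260,260,3),np.uint8) for k in C])
cv2.imwrite("pics/fit1.png",np.vstack([row("butt_ext"),row("slim_ext")]))
E
```

```text
butt_ext ('wrist', 'scene') [ 0.4205 -0.1084  0.0434 -0.0326] 0.361 top [ 0.5361 -0.1122  0.1813] grasp@.140 [ 0.5104 -0.1114  0.1507]
slim_ext ('wrist', 'scene') [ 0.3895 -0.3304  0.0372  0.1434] 0.671 top [ 0.4977 -0.3148  0.1675] grasp@.140 [ 0.4786 -0.3176  0.1445]
```

View pics/fit1.png

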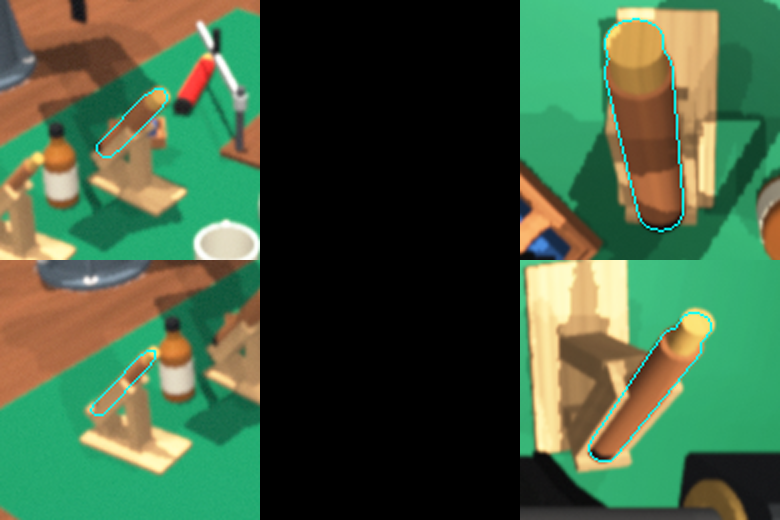

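The butt outline fits in both views, while the slim one is a few pixels off in the scene view and will be redone later. Going down on the butt rod, 145 mm from its foot.

```bash
python3 -m jog '[{"tx":3.7,"ty":-3.7,"tz":0,"roll":0.03,"jaw":1},{"tx":0,"ty":0,"tz":4.5,"roll":0,"jaw":1},{"tx":0,"ty":0,"tz":4.5,"roll":0,"jaw":1},{"tx":0,"ty":0,"tz":4.5,"roll":0,"jaw":1},{"tx":0,"ty":0,"tz":4.2,"roll":0,"jaw":1},{"tx":0,"ty":0,"tz":0,"roll":0,"jaw":1},{"tx":0,"ty":0,"tz":0,"roll":0,"jaw":1}]' && python3 - <<'E'
from h import *
c=cam("wrist"); cv2.imwrite("pics/w3.png",c["img"][:,:,::-1])
E
```

```text
time_s: 5.3
position: [0.5123, -0.1141, 0.1546]
tcp_rot: [[1.0, -0.029, -0.001], [-0.029, -1.0, 0.0], [-0.001, -0.0, -1.0]]
force: [0.3, -0.2, 0.3]
opening: 1.0
grasp_force: 0.0
```

View pics/w3.png

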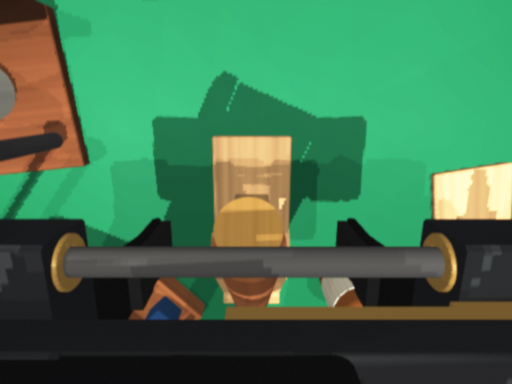

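The rod sits between the fingers (collar centre at (250, 220), jaw centre at column 254). Closing and lifting.

```bash
python3 -m jog '[{"tx":0,"ty":-0.1,"tz":0,"roll":0,"jaw":0.5},{"tx":0,"ty":0,"tz":0,"roll":0,"jaw":0.25},{"tx":0,"ty":0,"tz":0,"roll":0,"jaw":0.2},{"tx":0,"ty":0,"tz":0,"roll":0,"jaw":0.2},{"tx":0,"ty":0,"tz":0,"roll":0,"jaw":0.2},{"tx":0,"ty":0,"tz":0,"roll":0,"jaw":0.2}]' && python3 -m jog '[{"tx":0,"ty":0,"tz":-1,"roll":0,"jaw":0.2},{"tx":0,"ty":0,"tz":-2,"roll":0,"jaw":0.2},{"tx":0,"ty":0,"tz":-4,"roll":0,"jaw":0.2},{"tx":0,"ty":0,"tz":-4,"roll":0,"jaw":0.2},{"tx":0,"ty":0,"tz":-4,"roll":0,"jaw":0.2},{"tx":0,"ty":0,"tz":0,"roll":0,"jaw":0.2}]'
```

```text
time_s: 5.95
position: [0.512, -0.1131, 0.1547]
tcp_rot: [[1.0, -0.029, 0.0], [-0.029, -1.0, -0.0], [0.0, 0.0, -1.0]]
force: [-0.6, -0.4, -0.0]
opening: 0.541
grasp_force: 0.0
time_s: 6.55
position: [0.5151, -0.1144, 0.3107]
tcp_rot: [[1.0, -0.029, 0.012], [-0.029, -1.0, -0.005], [0.012, 0.005, -1.0]]
force: [0.0, -0.2, -1.7]
opening: 0.328
grasp_force: 29.9
```

The fingers closed slower than I allowed. I'll check where the rod is held.

```bash
python3 - <<'E'
from h import *
s=read_state(); print(s["opening"],s["grasp_force"],s["force"])
a=cam("wrist"); b=cam("scene")
i1=a["img"][100:340,120:390,::-1]; i2=cv2.resize(b["img"][80:280,110:300,::-1],None,fx=2.0,fy=2.0,interpolation=cv2.INTER_CUBIC)
i1=cv2.resize(i1,(380,400)); cv2.imwrite("pics/g1.png",np.hstack([i1,i2]))
for n,c in(("wrist",a),("scene",b)): print(n,[(round(d["p"],2),d["bbox"]) for d in trace(n,"butt_ext")])
E
```

```text
0.32773481250513675 29.885003864765167 [ 0.04724237 -0.17291266 -1.6602583 ]
wrist [(0.74, [220.6, 183.7, 64.6, 63.8]), (0.6, [0.0, 277.7, 36.2, 12.9]), (0.46, [2.5, 78.7, 69.8, 41.6]), (0.34, [226.0, 128.9, 52.2, 73.1])]
scene [(0.77, [228.7, 169.6, 22.8, 33.0]), (0.56, [201.1, 144.6, 22.6, 56.7])]
```

View pics/g1.png

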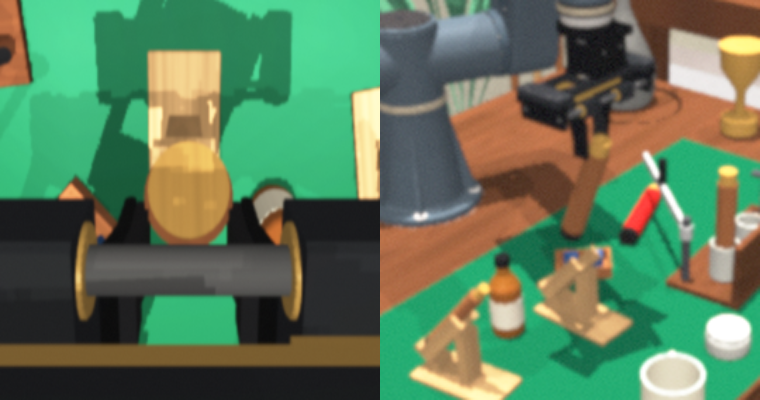

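The rod is held and has swung partly upright. I'll fit its pose in the hand.

```bash
cat >> h.py <<'E'
def inhand(views,r,L,u,x0,pos):
    # u: horizontal unit vector foot->collar side, plane through pos; x=(s,z offset of foot rel. TCP, tilt from vertical)
    def pose(x): return pos+u*x[0]+np.array([0,0,x[1]]), np.sin(x[2])*u+np.array([0,0,np.cos(x[2])])
    def cost(x):
        F,a=pose(x); s=0
        for c,m,rows in views:
            k=rodmask(c,F,a,r,L)[:rows]; q=m[:rows]; s+=1-np.minimum(k,q).sum()/np.maximum(k,q).sum()
        return s
    x0=np.array(x0)
    o=minimize(cost,x0,method="Nelder-Mead",options=dict(initial_simplex=np.r_[[x0],x0+np.diag([.015,.015,.15])],maxiter=200))
    return o.x,o.fun
def pick(n,thing,ctr,tol=25):
    for d in trace(n,thing):
        b=d["bbox"]
        if np.hypot(b[0]+b[2]/2-ctr[0],b[1]+b[3]/2-ctr[1])<tol: return np.array(d["pixels"]).astype(np.float32)
E
python3 - <<'E'
from h import *
s=read_state(); pos=np.array(s["position"]); u=np.array(s["tcp_rot"])[:,0]*[1,1,0]; u/=np.linalg.norm(u)
a=cam("wrist"); b=cam("scene")
mw=pick("wrist","butt_ext",(252,215)); ms=pick("scene","butt_ext",(212,173))
for V in ([(b,ms,384)],[(b,ms,384),(a,mw,243)]):
  for t0 in(.4,.6):
    x,f=inhand(V,.016,.18,u,[-.145*np.sin(t0),-.145*np.cos(t0),t0],pos); 
    ax=np.array([np.sin(x[2]),np.cos(x[2])]); tc=-x[:2]@ax; perp=-x[0]*ax[1]+x[1]*ax[0]
    print(np.round(x,4),round(f,3),"tilt",np.degrees(x[2]).round(1),"L",round(tc,4),"perp",round(perp,4))
E
```

```text
[-0.0455 -0.1624  0.3901] 0.11 tilt 22.4 L 0.1675 perp -0.0197
[-0.0448 -0.163   0.3834] 0.11 tilt 22.0 L 0.1679 perp -0.0195
[-0.0447 -0.1639  0.3654] 0.159 tilt 20.9 L 0.1691 perp -0.0168
[-0.0445 -0.1628  0.3655] 0.164 tilt 20.9 L 0.168 perp -0.0166
```

The rod tilts 22° in the hand, with the grip about 150 mm up at the fingertips. The stand's back board is fixed and can push it upright. First, the stand from the wrist camera.

```bash
python3 -m jog '[{"tx":-0.5,"ty":-2,"tz":-2,"roll":0,"jaw":0.2},{"tx":-1,"ty":-3,"tz":-2,"roll":0,"jaw":0.2},{"tx":-1,"ty":-3.5,"tz":-2,"roll":0,"jaw":0.2},{"tx":-1,"ty":-3.5,"tz":0,"roll":-0.029,"jaw":0.2},{"tx":-1,"ty":-3.5,"tz":0,"roll":0,"jaw":0.2},{"tx":-1,"ty":-3.5,"tz":0,"roll":0,"jaw":0.2},{"tx":0,"ty":-3.5,"tz":0,"roll":0,"jaw":0.2},{"tx":0,"ty":-3,"tz":0,"roll":0,"jaw":0.2}]' && python3 -m jog '[{"tx":0,"ty":-2,"tz":0,"roll":0,"jaw":0.2},{"tx":0,"ty":-1,"tz":0,"roll":0,"jaw":0.2},{"tx":0,"ty":0,"tz":0,"roll":0,"jaw":0.2},{"tx":0,"ty":0,"tz":0,"roll":0,"jaw":0.2}]' && python3 - <<'E'
from h import *
s=read_state(); print(s["opening"],s["grasp_force"],s["position"])
c=cam("wrist"); cv2.imwrite("pics/w4.png",c["img"][:,:,::-1])
for n in("butt_cup","slim_cup","taken_cup","bar_peg","bar_hinge"): print(n,[(round(d["p"],2),np.round(d["point"]).tolist()) for d in landmark_of("wrist",n)])
for n in("butt_cup","slim_cup"): print(n,[(round(d["p"],2),d["bbox"]) for d in trace("wrist",n)])
E
```

```text
time_s: 7.75
position: [0.4597, 0.1445, 0.3639]
tcp_rot: [[1.0, 0.0, -0.002], [0.0, -1.0, 0.0], [-0.002, -0.0, -1.0]]
force: [1.5, -1.1, -1.8]
opening: 0.329
grasp_force: 29.8
time_s: 8.15
position: [0.4605, 0.1722, 0.3641]
tcp_rot: [[1.0, -0.0, -0.001], [-0.0, -1.0, -0.001], [-0.001, 0.001, -1.0]]
force: [-0.2, -0.4, -2.3]
opening: 0.327
grasp_force: 29.8
0.3267346384435735 29.78965938091278 [0.46053667 0.17217586 0.36407607]
butt_cup [(0.61, [60.0, 242.0]), (0.41, [64.0, 179.0])]
slim_cup [(0.7, [61.0, 178.0])]
taken_cup [(0.8, [55.0, 303.0])]
bar_peg [(0.81, [187.0, 275.0])]
bar_hinge [(0.98, [84.0, 351.0])]
butt_cup [(0.98, [220.4, 35.2, 40.2, 43.3])]
slim_cup [(0.55, [153.1, 44.2, 42.4, 32.4])]
```

View pics/w4.png

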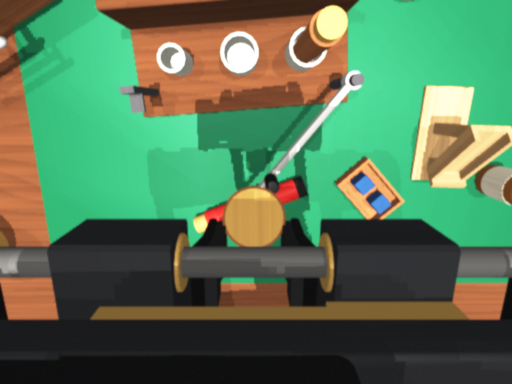

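The wrist picture shows the narrow cup rim at (175, 58), the wide empty one at (240, 52), the taken one at (307, 46), the hinge top at (354, 80) and the peg at (271, 183). Fitting the stand pose on the rims.

```bash
cat >> h.py <<'E'
def standpts(x): 
    c,s=np.cos(x[2]),np.sin(x[2]); R=np.array([[c,-s],[s,c]]); return lambda p: np.array([*(x[:2]+R@np.array(p[:2])),p[2]])
def standfit(views,x0):
    t=np.linspace(0,2*np.pi,73)[:-1]; ring=np.c_[np.cos(t),np.sin(t),0*t]
    def samp(c,P): 
        p=proj(c,P).astype(np.float32); return cv2.remap(c["g"],p[:,0].reshape(1,-1),p[:,1].reshape(1,-1),cv2.INTER_LINEAR)[0]
    for c in views: c["g"]=c["img"].astype(np.float32).min(2)
    def cost(x):
        T=standpts(x); s=0
        for c in views:
            for y,r in((0,.0215),(.085,.0155)):
                o=T([0,y,.072]); s-=samp(c,o+ring*r).mean()-samp(c,o+ring*(r+.006)).mean()
        return s
    b=min((minimize(cost,np.array(x0)+d,method="Nelder-Mead",options=dict(initial_simplex=np.array(x0)+d+np.r_[[np.zeros(3)],np.diag([.006,.006,.05])])) for d in ([0,0,0],[.006,.004,0],[-.006,-.004,.03],[.005,-.005,-.03])),key=lambda o:o.fun)
    return b.x,b.fun
E
python3 - <<'E'
from h import *
w=cam("wrist"); t=cam("top")
print(np.round(onz(w,240,52,.072),4),np.round(onz(w,175,58,.072),4),"hinge",np.round(onz(w,354,80,.124),4),"peg",np.round(onz(w,271,183,.153),4))
for V in([w],[t],[w,t]):
    x,f=standfit(V,[.588,.19,.1]); T=standpts(x); print(np.round(x,4),round(f,1),"slim",np.round(T([0,.085,.072]),4),"hinge",np.round(T([-.045,-.13,.1]),4), "board",np.round(T([.048,0,.1]),4))
lm=landmark_of("wrist","bar_peg")[0]["point"]; print("peg",np.round(onz(w,lm[1],lm[0],.153),4))
E
```

```text
[0.5899 0.1886 0.072 ] [0.5832 0.2693 0.072 ] hinge [0.5535 0.0605 0.124 ] peg [0.4431 0.1528 0.153 ]
[0.5885 0.1892 0.0656] -353.3 slim [0.583 0.274 0.072] hinge [0.5521 0.0565 0.1   ] board [0.6364 0.1923 0.1   ]
[0.5907 0.1906 0.072 ] -289.7 slim [0.5846 0.2754 0.072 ] hinge [0.5552 0.0577 0.1   ] board [0.6386 0.1941 0.1   ]
[0.5904 0.1901 0.0723] -628.2 slim [0.5843 0.2749 0.072 ] hinge [0.555  0.0572 0.1   ] board [0.6383 0.1936 0.1   ]
peg [0.4382 0.1527 0.153 ]
```

Stand origin is about (0.5895, 0.1897), yaw 0.069 rad. Next, move over the middle cup and turn half round so the foot faces the back board.

```bash
python3 -m jog '[{"tx":2,"ty":-0.3,"tz":0,"roll":0,"jaw":0.2},{"tx":3,"ty":-0.4,"tz":0,"roll":-0.07,"jaw":0.2},{"tx":3,"ty":-0.4,"tz":0,"roll":-0.1,"jaw":0.2},{"tx":1.9,"ty":-0.2,"tz":0,"roll":-0.12,"jaw":0.2},{"tx":0,"ty":0,"tz":0,"roll":-0.146,"jaw":0.2},{"tx":0,"ty":0,"tz":0,"roll":-0.146,"jaw":0.2},{"tx":0,"ty":0,"tz":0,"roll":-0.146,"jaw":0.2},{"tx":0,"ty":0,"tz":0,"roll":-0.146,"jaw":0.2}]' && python3 -m jog '[{"tx":0,"ty":0,"tz":0,"roll":-0.146,"jaw":0.2},{"tx":0,"ty":0,"tz":0,"roll":-0.146,"jaw":0.2},{"tx":0,"ty":0,"tz":0,"roll":-0.146,"jaw":0.2},{"tx":0,"ty":0,"tz":0,"roll":-0.146,"jaw":0.2},{"tx":0,"ty":0,"tz":0,"roll":-0.146,"jaw":0.2},{"tx":0,"ty":0,"tz":0,"roll":-0.146,"jaw":0.2},{"tx":0,"ty":0,"tz":0,"roll":-0.146,"jaw":0.2},{"tx":0,"ty":0,"tz":0,"roll":-0.146,"jaw":0.2}]' && python3 -m jog '[{"tx":0,"ty":0,"tz":0,"roll":-0.146,"jaw":0.2},{"tx":0,"ty":0,"tz":0,"roll":-0.146,"jaw":0.2},{"tx":0,"ty":0,"tz":0,"roll":-0.146,"jaw":0.2},{"tx":0,"ty":0,"tz":0,"roll":-0.146,"jaw":0.2},{"tx":0,"ty":0,"tz":0,"roll":-0.146,"jaw":0.2},{"tx":0,"ty":0,"tz":0,"roll":-0.146,"jaw":0.2},{"tx":0,"ty":0,"tz":0,"roll":-0.146,"jaw":0.2},{"tx":0,"ty":0,"tz":0,"roll":0,"jaw":0.2}]'; cat > inh.py <<'E'
import sys; from h import *
def run(thing,r,L,cs,x0,png=None):
    s=read_state(); pos=np.array(s["position"]); u=np.array(s["tcp_rot"])[:,0]*[1,1,0]; u/=np.linalg.norm(u)
    b=cam("scene"); m=pick("scene",thing,cs,30)
    print(s["time_s"],"pos",np.round(pos,4),"yaw",round(np.arctan2(u[1],u[0]),4),"open",round(s["opening"],3),round(s["grasp_force"],1),np.round(s["force"],1))
    q=np.array([np.cos(.069),np.sin(.069)]); d=pos[:2]-[.5895,.1897]; print("stand xy",np.round([d@q,d@[-q[1],q[0]]],4))
    if m is None: print([(d["p"],d["bbox"]) for d in trace("scene",thing)]); return
    x,f=inhand([(b,m,384)],r,L,u,x0,pos); print("foot in hand",np.round(x[:2],4),"tilt",np.degrees(x[2]).round(1),"fit",round(f,3))
    F=pos+u*x[0]+[0,0,x[1]]; print("foot",np.round(F,4), "foot stand x",round((F[:2]-[.5895,.1897])@q,4))
    if png:
        e=rodmask(b,F,np.sin(x[2])*u+[0,0,np.cos(x[2])],r,L)>.5; o=b["img"].copy()
        cn,_=cv2.findContours(e.astype(np.uint8),cv2.RETR_EXTERNAL,cv2.CHAIN_APPROX_NONE); cv2.drawContours(o,cn,-1,(0,255,255),1)
        cv2.imwrite(png,cv2.resize(o[60:260,180:380,::-1],(600,600),interpolation=cv2.INTER_CUBIC))
E
python3 -c "
from inh import *
b=cam('scene');print([(round(d['p'],2),d['bbox']) for d in trace('scene','butt_ext')]); s=read_state();print(s['position'],s['tcp_rot'],s['joint_positions'])
print(proj(b,s['position']-np.array([0,0,.09])))"
```

```text
time_s: 9.5
position: [0.5587, 0.1912, 0.3642]
tcp_rot: [[0.637, 0.771, -0.0], [0.771, -0.637, 0.0], [-0.0, -0.0, -1.0]]
force: [0.2, 0.1, -2.8]
opening: 0.329
grasp_force: 29.8
time_s: 10.3
position: [0.5586, 0.1911, 0.3644]
tcp_rot: [[-0.459, 0.888, -0.0], [0.888, 0.459, -0.0], [0.0, -0.0, -1.0]]
force: [-0.3, 0.4, -1.3]
opening: 0.329
grasp_force: 29.8
time_s: 11.1
position: [0.5586, 0.1911, 0.3644]
tcp_rot: [[-0.997, 0.078, -0.0], [0.078, 0.997, -0.0], [0.0, -0.0, -1.0]]
force: [-0.1, -0.6, -2.6]
opening: 0.326
grasp_force: 29.8
[(0.91, [284.8, 106.7, 17.9, 52.1]), (0.84, [230.5, 174.4, 19.1, 27.5])]
[0.55859122 0.19112628 0.36443067] [[-9.96733358e-01  8.07621019e-02 -3.09143973e-04]
 [ 8.07621020e-02  9.96733406e-01  1.21855018e-05]
 [ 3.09118252e-04 -1.28214210e-05 -9.99999952e-01]] [ 8.05035030e+00  2.09456316e+01  7.78188660e+01  3.20915902e-03
  8.12529427e+01 -7.73177654e+01]
[[289.2070272  129.25458932]]
```

```bash
python3 -m jog '[{"tx":0,"ty":0,"tz":0,"roll":-0.149,"jaw":0.2},{"tx":0,"ty":-0.35,"tz":2,"roll":0,"jaw":0.2},{"tx":0,"ty":0,"tz":3,"roll":0,"jaw":0.2},{"tx":0,"ty":0,"tz":3,"roll":0,"jaw":0.2},{"tx":0,"ty":0,"tz":2,"roll":0,"jaw":0.2},{"tx":0,"ty":0,"tz":0.9,"roll":0,"jaw":0.2},{"tx":0,"ty":0,"tz":0,"roll":0,"jaw":0.2}]'; python3 -c "
from inh import *
run('butt_ext',.016,.18,(293,160),[-.045,-.163,.38],'pics/i1.png')"
```

```text
time_s: 11.9
position: [0.5583, 0.1875, 0.2543]
tcp_rot: [[-0.998, -0.07, -0.003], [-0.07, 0.998, -0.0], [0.003, -0.0, -1.0]]
force: [0.0, 0.9, -1.7]
opening: 0.328
grasp_force: 29.8
11.9 pos [0.5583 0.1875 0.2543] yaw -3.0717 open 0.328 29.8 [ 0.   0.9 -1.7]
stand xy [-0.0313 -0.    ]
foot in hand [-0.0418 -0.1693] tilt 19.0 fit 0.229
foot [0.6    0.1904 0.085 ] foot stand x 0.0105
```

```bash
python3 -m jog '[{"tx":-1.5,"ty":0,"tz":0,"roll":0,"jaw":0.2},{"tx":-1,"ty":0,"tz":0,"roll":0,"jaw":0.2},{"tx":-0.7,"ty":0,"tz":0,"roll":0,"jaw":0.2},{"tx":-0.7,"ty":0,"tz":0,"roll":0,"jaw":0.2},{"tx":-0.7,"ty":0,"tz":0,"roll":0,"jaw":0.2},{"tx":0,"ty":0,"tz":0,"roll":0,"jaw":0.2}]'; python3 -c "
from inh import *
run('butt_ext',.016,.18,(300,160),[-.03,-.169,.25],'pics/i2.png')"
```

```text
time_s: 12.6
position: [0.6057, 0.1908, 0.2555]
tcp_rot: [[-0.997, -0.071, 0.001], [-0.071, 0.997, 0.0], [-0.001, -0.0, -1.0]]
force: [0.6, -0.4, -1.9]
opening: 0.324
grasp_force: 29.4
12.6 pos [0.6057 0.1908 0.2555] yaw -3.0706 open 0.324 29.4 [ 0.6 -0.4 -1.9]
stand xy [0.0162 0.    ]
foot in hand [-0.0164 -0.1703] tilt 10.3 fit 0.25
foot [0.622  0.192  0.0852] foot stand x 0.0326
```

View pics/i2.png

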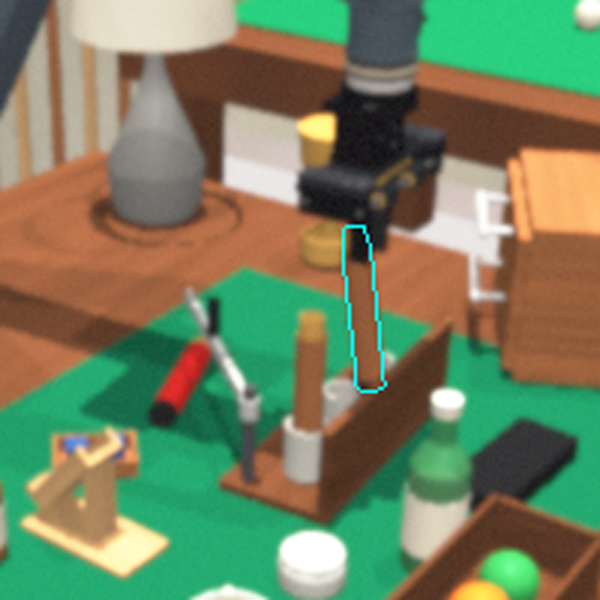

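The picture shows the foot against the back board (370, 388 in the crop), tilted about 10° and turning freely. Pushing further.

```bash
python3 -m jog '[{"tx":-0.7,"ty":0,"tz":0,"roll":0,"jaw":0.2},{"tx":-0.7,"ty":0,"tz":0,"roll":0,"jaw":0.2},{"tx":-0.6,"ty":0,"tz":0,"roll":0,"jaw":0.2},{"tx":0,"ty":0,"tz":0,"roll":0,"jaw":0.2}]'; python3 -c "
from inh import *
run('butt_ext',.016,.18,(303,160),[0,-.169,.05],'pics/i3.png')
c=cam('wrist');cv2.imwrite('pics/w5.png',c['img'][:,:,::-1])"
```

```text
time_s: 13.1
position: [0.6259, 0.1923, 0.2555]
tcp_rot: [[-0.997, -0.071, 0.001], [-0.071, 0.997, 0.0], [-0.001, 0.0, -1.0]]
force: [-0.4, 0.2, -1.9]
opening: 0.307
grasp_force: 28.6
13.1 pos [0.6259 0.1923 0.2555] yaw -3.0706 open 0.307 28.6 [-0.4  0.2 -1.9]
stand xy [0.0365 0.0001]
foot in hand [ 0.0025 -0.1721] tilt 4.2 fit 0.239
foot [0.6234 0.1922 0.0835] foot stand x 0.034
```

Tilt is down to 4°. Backing off so the foot comes over the cup axis, then lowering to just above the rim and checking.

```bash
python3 -m jog '[{"tx":0.6,"ty":0,"tz":0,"roll":0,"jaw":0.2},{"tx":0.9,"ty":0,"tz":0,"roll":0,"jaw":0.2},{"tx":0.9,"ty":0,"tz":0,"roll":0,"jaw":0.2},{"tx":0.6,"ty":0,"tz":0,"roll":0,"jaw":0.2},{"tx":0.3,"ty":0,"tz":0,"roll":0,"jaw":0.2},{"tx":0,"ty":0,"tz":0,"roll":0,"jaw":0.2}]'; python3 -c "
from inh import *
run('butt_ext',.016,.18,(293,163),[0,-.169,.05],'/tmp/a.png')
c=cam('wrist'); i=cv2.resize(c['img'][:,100:400,::-1],(400,512))[:,:]
j=cv2.resize(cv2.imread('/tmp/a.png')[100:512,100:500],(400,412)); j=np.vstack([j,np.zeros((100,400,3),np.uint8)])
cv2.imwrite('pics/m1.png',np.hstack([i,j]))"
```

```text
time_s: 13.85
position: [0.5913, 0.19, 0.2558]
tcp_rot: [[-0.997, -0.071, 0.0], [-0.071, 0.997, 0.0], [-0.0, 0.0, -1.0]]
force: [0.4, 0.4, -0.8]
opening: 0.305
grasp_force: 28.8
13.85 pos [0.5913 0.19   0.2558] yaw -3.0703 open 0.305 28.8 [ 0.4  0.4 -0.8]
stand xy [0.0018 0.0002]
foot in hand [-0.0157 -0.1821] tilt 9.1 fit 0.299
foot [0.6069 0.1911 0.0737] foot stand x 0.0175
```

View pics/m1.png

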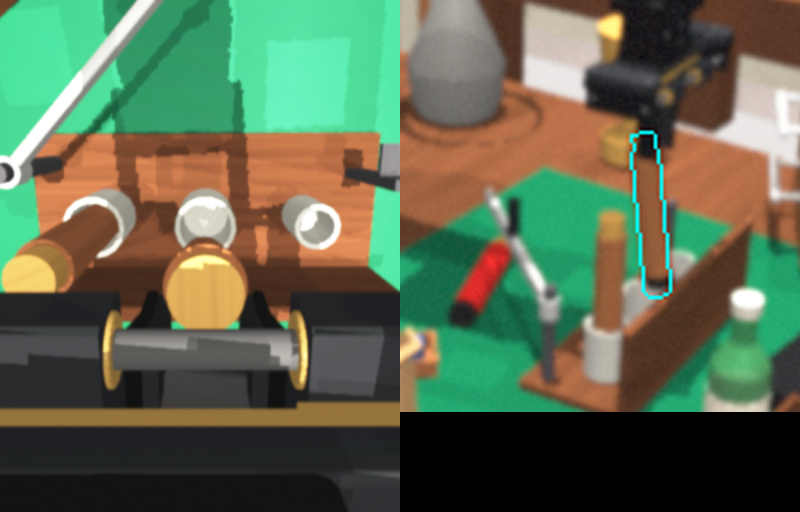

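The left half shows the collar over the middle cup axis, lateral alignment good (205 against 206). On the right the visible rod is tilted about 9°, and the outline is biased by the fingers covering the top. I'll refit with only the rows below the fingertips.

```bash
sed -i 's/k=rodmask(c,F,a,r,L)\[:rows\]; q=m\[:rows\]/k=rodmask(c,F,a,r,L)[rows]; q=m[rows]/' h.py; sed -i 's/x,f=inhand(\[(b,m,384)\]/r0=int(proj(b,pos-[0,0,.019])[0,1])+9; x,f=inhand([(b,m,slice(r0,384))]/' inh.py
python3 -c "
from inh import *
for x0 in([-.01,-.17,.15],[0,-.175,.05],[-.02,-.17,.2]): run('butt_ext',.016,.18,(293,163),x0,'pics/i4.png')
print(landmark_of('scene','butt_ext')[:2])"
```

```text
14.0 pos [0.5923 0.19   0.2557] yaw -3.0705 open 0.312 28.8 [-0.1 -0.3 -2.8]
stand xy [0.0028 0.0001]
foot in hand [-0.0177 -0.1708] tilt 11.3 fit 0.055
foot [0.6099 0.1912 0.0849] foot stand x 0.0204
14.1 pos [0.5922 0.1899 0.2556] yaw -3.0705 open 0.31 28.8 [ 0.5  0.5 -1.2]
stand xy [0.0027 0.0001]
foot in hand [-0.0183 -0.1668] tilt 12.0 fit 0.078
foot [0.6105 0.1913 0.0888] foot stand x 0.0211
14.2 pos [0.5921 0.1899 0.2555] yaw -3.0705 open 0.311 28.8 [-0.2  0.2 -1.9]
stand xy [0.0026 0.0001]
foot in hand [-0.0188 -0.1699] tilt 11.7 fit 0.123
foot [0.6108 0.1913 0.0855] foot stand x 0.0214
[{'point': [188.1, 299.3], 'p': 0.75}, {'point': [197.7, 233.1], 'p': 0.65}]
```

Tilt is 11.5° with the foot at stand x = 21 mm, and the fit is good. A rod at that tilt can enter the cup about 37 mm deep, and the cup wall then straightens it. Centring the foot and lowering slowly.

```bash
python3 -m jog '[{"tx":0.9,"ty":0,"tz":0,"roll":0,"jaw":0.2},{"tx":0.9,"ty":0,"tz":0,"roll":0,"jaw":0.2},{"tx":0,"ty":0,"tz":0,"roll":0,"jaw":0.2},{"tx":0,"ty":0,"tz":0.7,"roll":0,"jaw":0.2},{"tx":0,"ty":0,"tz":0.7,"roll":0,"jaw":0.2},{"tx":0,"ty":0,"tz":0.6,"roll":0,"jaw":0.2},{"tx":0,"ty":0,"tz":0,"roll":0,"jaw":0.2}]'; python3 -c "
from inh import *
run('butt_ext',.016,.18,(290,168),[-.017,-.17,.2],'pics/i5.png')"
```

```text
time_s: 15.05
position: [0.5744, 0.1892, 0.2368]
tcp_rot: [[-0.997, -0.071, 0.002], [-0.071, 0.997, 0.001], [-0.002, 0.001, -1.0]]
force: [0.3, -0.8, -0.5]
opening: 0.254
grasp_force: 0.0
15.05 pos [0.5744 0.1892 0.2368] yaw -3.0704 open 0.254 0.0 [ 0.3 -0.8 -0.5]
stand xy [-0.0151  0.0005]
foot in hand [-0.0229 -0.1691] tilt 14.3 fit 0.081
foot [0.5972 0.1908 0.0677] foot stand x 0.0078
```

View pics/i5.png

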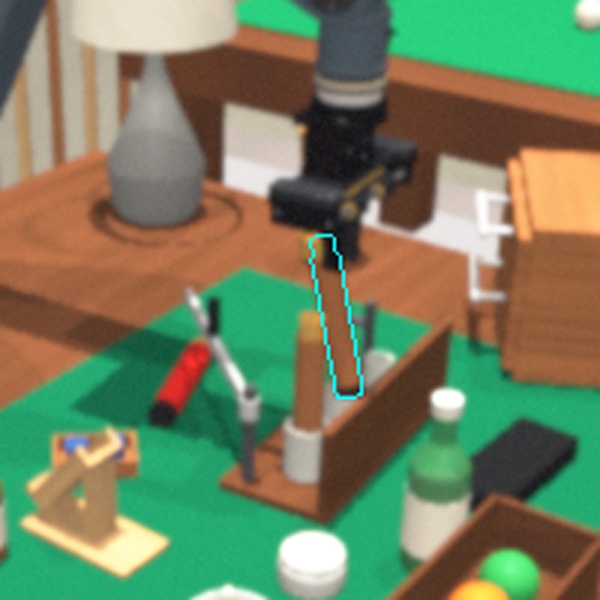

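The grip reads 0 N: the foot caught the +x rim (leading corner at x ≈ 23 mm) and the rod slipped in the pads. Measuring its state by numbers only.

```bash
python3 -c "
from inh import *
s=read_state();print(s['time_s'],s['opening'],s['grasp_force'],np.round(s['force'],2))
run('butt_ext',.016,.18,(290,168),[-.023,-.17,.25])
print([(round(d['p'],2),d['bbox']) for d in trace('scene','butt_ext')])"
```

```text
15.15 0.2227299130585456 0.0 [ 0.38  0.22 -0.72]
15.15 pos [0.5745 0.1888 0.2358] yaw -3.0704 open 0.223 0.0 [ 0.4  0.2 -0.7]
stand xy [-0.0151  0.0001]
foot in hand [-0.0231 -0.1689] tilt 32.2 fit 0.377
foot [0.5974 0.1904 0.0669] foot stand x 0.008
[(0.84, [270.7, 145.3, 26.9, 47.1]), (0.77, [229.8, 172.5, 20.9, 29.2])]
```

It is toppling toward the open front. I'll lift the hand clear, open, and see where it comes to rest.

```bash
python3 -m jog '[{"tx":0,"ty":0,"tz":-2,"roll":0,"jaw":1},{"tx":0,"ty":0,"tz":-3,"roll":0,"jaw":1},{"tx":0,"ty":0,"tz":-3,"roll":0,"jaw":1},{"tx":0,"ty":0,"tz":-3,"roll":0,"jaw":1},{"tx":0,"ty":0,"tz":-2,"roll":0,"jaw":1},{"tx":0,"ty":0,"tz":0,"roll":0,"jaw":1},{"tx":0,"ty":0,"tz":0,"roll":0,"jaw":1}]'; python3 -c "
from inh import *
for n in('scene','wrist','top'):
    c=cam(n)
    for t in('butt_ext','bar_peg','chalk_tray'): print(n,t,[(round(d['p'],2),d['bbox']) for d in trace(n,t)],[(round(d['p'],2),np.round(d['point']).tolist()) for d in landmark_of(n,t)])
    cv2.imwrite(f'/tmp/{n}.png',c['img'][:,:,::-1])
"
```

```text
time_s: 16.0
position: [0.5736, 0.1886, 0.3648]
tcp_rot: [[-0.997, -0.071, -0.001], [-0.071, 0.997, -0.0], [0.001, -0.0, -1.0]]
force: [-0.1, -0.1, -2.0]
opening: 0.758
grasp_force: 0.0
scene butt_ext [(0.62, [227.2, 171.9, 24.7, 31.1]), (0.48, [248.7, 179.0, 45.0, 14.8])] [(0.82, [197.0, 232.0]), (0.66, [182.0, 289.0])]
scene bar_peg [(0.73, [240.1, 256.3, 32.8, 48.2]), (0.67, [242.9, 156.6, 24.3, 45.5]), (0.62, [336.2, 198.1, 37.5, 33.0])] [(0.57, [160.0, 252.0])]
scene chalk_tray [(0.58, [197.8, 206.0, 30.1, 14.0])] [(0.64, [215.0, 213.0])]
wrist butt_ext [(0.95, [242.8, 26.2, 26.6, 137.3]), (0.91, [184.7, 0.0, 119.5, 37.0])] [(0.88, [158.0, 255.0]), (0.64, [26.0, 191.0])]
wrist bar_peg [(0.88, [141.4, 0.0, 130.8, 148.3]), (0.54, [84.3, 195.1, 42.0, 49.7])] [(0.57, [30.0, 223.0])]
wrist chalk_tray [(0.86, [82.6, 0.0, 76.9, 54.9])] []
top butt_ext [(0.89, [132.5, 263.7, 71.0, 32.9]), (0.74, [148.8, 205.4, 16.1, 62.4]), (0.73, [179.7, 180.6, 20.7, 17.6])] [(0.81, [202.0, 154.0]), (0.79, [265.0, 199.0]), (0.75, [259.0, 167.0]), (0.72, [198.0, 126.0])]
top bar_peg [(0.9, [138.0, 211.5, 72.4, 88.3])] [(0.77, [262.0, 166.0])]
top chalk_tray [(0.69, [221.3, 254.0, 34.9, 38.7])] [(0.65, [270.0, 237.0])]
```

It lies with foot near the cup and collar toward the robot. Fitting its full pose from three views.

```bash
cat >> h.py <<'E'
def freefit(V,r,L,x0,step=(.01,.01,.01,.08,.1)):
    def cost(x):
        a=axis(x[3],x[4]); s=0
        for c,m in V:
            k=rodmask(c,x[:3],a,r,L); s+=1-np.minimum(k,m).sum()/np.maximum(k,m).sum()
        return s
    x0=np.array(x0)
    for _ in range(2):
        o=minimize(cost,x0,method="Nelder-Mead",options=dict(initial_simplex=np.r_[[x0],x0+np.diag(step)],maxiter=300)); x0=o.x
    return o.x,o.fun
E
python3 - <<'E'
from h import *
C={n:cam(n) for n in("wrist","top","scene")}
ctr=dict(wrist=(256,95),top=(157,236),scene=(271,186))
V=[]
for k,c in C.items():
    m=pick(k,"butt_ext",ctr[k],15); print(k,m is not None and m.sum())
    if m is not None: V.append((c,m))
for x0 in([.56,.19,.07,np.pi,.0],[.56,.19,.04,np.pi,.2],[.55,.19,.09,np.pi,-.3]):
    x,f=freefit(V,.016,.18,x0); print(np.round(x,4),round(f,3),"collar",np.round(x[:3]+axis(x[3],x[4])*.18,4))
s=read_state(); print(s["time_s"])
E
```

```text
wrist 3086.0
top 744.0
scene 213.0
[ 0.5707  0.1901  0.0908  3.1644 -0.4742] 0.726 collar [0.4106 0.1864 0.0086]
[ 0.5706  0.1895  0.0915  3.1559 -0.48  ] 0.728 collar [0.411  0.1872 0.0084]
[ 0.5703  0.1895  0.0899  3.1551 -0.4719] 0.729 collar [0.41   0.1873 0.0081]
17.35
```

The rod now leans with its foot on the middle cup's front rim (0.571, 0.190, 0.091) and its collar on the table (0.411, 0.187). To regrasp it there I need the bar out of the way, so I first swing it further open by its peg.

```bash
python3 -m jog '[{"tx":4,"ty":0.8,"tz":0,"roll":0,"jaw":0},{"tx":4,"ty":0.8,"tz":0,"roll":0,"jaw":0},{"tx":4.7,"ty":0.95,"tz":0,"roll":0,"jaw":0},{"tx":0,"ty":0,"tz":4.5,"roll":0,"jaw":0},{"tx":0,"ty":0,"tz":4.5,"roll":0,"jaw":0},{"tx":0,"ty":0,"tz":4.5,"roll":0,"jaw":0},{"tx":0,"ty":0,"tz":4.5,"roll":0,"jaw":0},{"tx":0,"ty":0,"tz":4,"roll":0,"jaw":0}]' && python3 -m jog '[{"tx":0,"ty":0,"tz":0,"roll":0,"jaw":0},{"tx":0,"ty":0,"tz":0,"roll":0,"jaw":0},{"tx":1.3,"ty":-2.9,"tz":0,"roll":0,"jaw":0},{"tx":0.6,"ty":-1.2,"tz":0,"roll":0,"jaw":0},{"tx":0.6,"ty":-1.2,"tz":0,"roll":0,"jaw":0},{"tx":0.7,"ty":-1.5,"tz":0,"roll":0,"jaw":0},{"tx":0.7,"ty":-1.5,"tz":0,"roll":0,"jaw":0},{"tx":0.5,"ty":-1.4,"tz":0,"roll":0,"jaw":0}]' && python3 -m jog '[{"tx":0.4,"ty":-1.3,"tz":0,"roll":0,"jaw":0},{"tx":0,"ty":-0.8,"tz":0,"roll":0,"jaw":0},{"tx":0,"ty":0,"tz":0,"roll":0,"jaw":0}]'
```

```text
time_s: 18.15
position: [0.4453, 0.2051, 0.1441]
tcp_rot: [[-0.997, -0.071, 0.001], [-0.071, 0.997, 0.0], [-0.001, 0.0, -1.0]]
force: [0.6, -0.6, -0.1]
opening: 0.353
grasp_force: 0.0
time_s: 18.95
position: [0.4087, 0.1045, 0.1468]
tcp_rot: [[-0.997, -0.071, 0.003], [-0.071, 0.997, 0.0], [-0.003, -0.0, -1.0]]
force: [-1.3, 0.4, 0.2]
opening: 0.01
grasp_force: 0.3
time_s: 19.25
position: [0.4071, 0.0831, 0.1464]
tcp_rot: [[-0.998, -0.069, 0.003], [-0.069, 0.998, -0.0], [-0.003, -0.001, -1.0]]
force: [-0.6, -0.2, -0.8]
opening: 0.007
grasp_force: 0.0
```

```bash
python3 -m jog '[{"tx":0,"ty":0.5,"tz":-4,"roll":0,"jaw":1},{"tx":0,"ty":0,"tz":-4.8,"roll":0,"jaw":1},{"tx":0,"ty":0,"tz":-4.8,"roll":0,"jaw":1},{"tx":-3.5,"ty":2.3,"tz":-2.5,"roll":0,"jaw":1},{"tx":-4,"ty":2.4,"tz":-1,"roll":0,"jaw":1},{"tx":-4,"ty":2.4,"tz":-1,"roll":0,"jaw":1},{"tx":-3.5,"ty":2.1,"tz":0,"roll":0,"jaw":1},{"tx":0,"ty":0,"tz":0,"roll":0,"jaw":1}]' && python3 - <<'E'
from h import *
C={n:cam(n) for n in("wrist","top","scene")}
for n in C: print(n,[(round(d['p'],2),np.round(d['point']).tolist()) for d in landmark_of(n,"bar_peg")],[(round(d['p'],2),d['bbox']) for d in trace(n,"butt_ext")])
V=[]
g=np.array([.5706,.1895,.0915]);a=axis(3.158,-.477)
for k,c in C.items():
    p=proj(c,g+a*.09)[0]; m=pick(k,"butt_ext",p,22); print(k,p,m is not None)
    if m is not None: V.append((c,m))
x,f=freefit(V,.016,.18,[.5706,.1895,.0915,3.158,-.477]); a=axis(x[3],x[4]); print(np.round(x,4),round(f,3),"collar",np.round(x[:3]+a*.18,4))
lm=landmark_of("top","bar_peg")[0]["point"]; print("peg",np.round(onz(C["top"],lm[1],lm[0],.153),4))
E
```

```text
time_s: 20.05
position: [0.553, 0.1945, 0.3269]
tcp_rot: [[-0.997, -0.074, 0.006], [-0.074, 0.997, 0.002], [-0.006, 0.001, -1.0]]
force: [-0.8, -0.5, -0.0]
opening: 0.647
grasp_force: 0.0
wrist [(0.46, [18.0, 109.0])] [(0.96, [238.1, 36.8, 29.1, 146.7]), (0.71, [174.1, 0.0, 144.3, 46.4])]
top [(0.85, [274.0, 205.0]), (0.32, [270.0, 363.0])] [(0.57, [132.7, 263.1, 67.9, 34.6]), (0.55, [151.0, 220.6, 17.1, 48.7])]
scene [(0.88, [166.0, 226.0])] [(0.68, [230.4, 170.1, 22.7, 35.7]), (0.49, [254.1, 180.5, 36.1, 10.5])]
wrist [252.0786657  106.92527584] True
top [159.65763037 235.76872783] True
scene [268.67782243 185.95054287] True
[ 0.5712  0.1894  0.0902  3.1585 -0.4769] 0.972 collar [0.4113 0.1867 0.0076]
peg [0.407  0.0658 0.153 ]
```

The rod is steady and the bar is open to about 1.43 rad. Gripping it 75 mm from its foot.

```bash
python3 -m jog '[{"tx":4.9,"ty":-0.3,"tz":0,"roll":0.055,"jaw":1},{"tx":0,"ty":0,"tz":4.8,"roll":0,"jaw":1},{"tx":0,"ty":0,"tz":4.8,"roll":0,"jaw":1},{"tx":0,"ty":0,"tz":4.8,"roll":0,"jaw":1},{"tx":0,"ty":0,"tz":4.8,"roll":0,"jaw":1},{"tx":0,"ty":0,"tz":3,"roll":0,"jaw":1},{"tx":0,"ty":0,"tz":0,"roll":0,"jaw":1},{"tx":0,"ty":0,"tz":0,"roll":0,"jaw":1}]' && python3 -c "
from h import *
c=cam('wrist'); print([(round(d['p'],2),d['bbox']) for d in trace('wrist','butt_ext')])
s=read_state(); g=np.array([.5712,.1894,.0902]);a=axis(3.1585,-.4769); print(s['position'],s['opening'],[proj(c,g+a*t)[0].round() for t in(.1,.18)], proj(c,s['position']))"
```

```text
time_s: 21.5
position: [0.5004, 0.1849, 0.1048]
tcp_rot: [[-1.0, -0.016, -0.0], [-0.016, 1.0, -0.0], [0.0, -0.0, -1.0]]
force: [0.3, 0.5, 0.8]
opening: 0.996
grasp_force: 0.0
[(0.91, [97.8, 0.0, 248.0, 86.2]), (0.87, [232.7, 61.4, 55.4, 245.5])]
[0.5015961  0.18519937 0.10641378] 1.0009048553363102 [array([259., 186.]), array([259.,  73.])] [[254.98877454 257.56371182]]
```

```bash
python3 -m jog '[{"tx":-0.2,"ty":0.3,"tz":3,"roll":0,"jaw":0.7},{"tx":0,"ty":0,"tz":2,"roll":0,"jaw":0.6},{"tx":0,"ty":0,"tz":0,"roll":0,"jaw":0.3},{"tx":0,"ty":0,"tz":0,"roll":0,"jaw":0.3},{"tx":0,"ty":0,"tz":0,"roll":0,"jaw":0.3},{"tx":0,"ty":0,"tz":0,"roll":0,"jaw":0.3},{"tx":0,"ty":0,"tz":0,"roll":0,"jaw":0.3}]' && python3 -m jog '[{"tx":0,"ty":0,"tz":0,"roll":0,"jaw":0.3},{"tx":0,"ty":0,"tz":0,"roll":0,"jaw":0.3}]'
```

```text
time_s: 22.3
position: [0.5025, 0.188, 0.0556]
tcp_rot: [[-1.0, -0.016, 0.002], [-0.016, 1.0, 0.0], [-0.002, 0.0, -1.0]]
force: [0.4, 0.3, 0.5]
opening: 0.449
grasp_force: 0.0
time_s: 22.5
position: [0.5021, 0.1881, 0.055]
tcp_rot: [[-1.0, -0.016, 0.001], [-0.016, 1.0, 0.0], [-0.001, 0.0, -1.0]]
force: [0.1, -0.6, 2.8]
opening: 0.36
grasp_force: 30.0
```

Solid, centred grip (30 N, opening 0.36). Lifting while turning half round so the collar points to the stand.

```bash
python3 -m jog '[{"tx":0,"ty":0,"tz":-1.5,"roll":0,"jaw":0.3},{"tx":0,"ty":0,"tz":-3,"roll":0,"jaw":0.3},{"tx":0,"ty":0,"tz":-4,"roll":0,"jaw":0.3},{"tx":0,"ty":0,"tz":-4,"roll":0,"jaw":0.3},{"tx":0,"ty":0,"tz":-4,"roll":0.1,"jaw":0.3},{"tx":0,"ty":0,"tz":-4,"roll":0.146,"jaw":0.3},{"tx":0,"ty":0,"tz":0,"roll":0.146,"jaw":0.3},{"tx":0,"ty":0,"tz":0,"roll":0.146,"jaw":0.3}]' && python3 -m jog '[{"tx":0,"ty":0,"tz":0,"roll":0.146,"jaw":0.3},{"tx":0,"ty":0,"tz":0,"roll":0.146,"jaw":0.3},{"tx":0,"ty":0,"tz":0,"roll":0.146,"jaw":0.3},{"tx":0,"ty":0,"tz":0,"roll":0.146,"jaw":0.3},{"tx":0,"ty":0,"tz":0,"roll":0.146,"jaw":0.3},{"tx":0,"ty":0,"tz":0,"roll":0.146,"jaw":0.3},{"tx":0,"ty":0,"tz":0,"roll":0.146,"jaw":0.3},{"tx":0,"ty":0,"tz":0,"roll":0.146,"jaw":0.3}]' && python3 -m jog '[{"tx":0,"ty":0,"tz":0,"roll":0.146,"jaw":0.3},{"tx":0,"ty":0,"tz":0,"roll":0.146,"jaw":0.3},{"tx":0,"ty":0,"tz":0,"roll":0.146,"jaw":0.3},{"tx":0,"ty":0,"tz":0,"roll":0.146,"jaw":0.3},{"tx":0,"ty":0,"tz":0,"roll":0.146,"jaw":0.3},{"tx":0,"ty":0,"tz":0,"roll":0.146,"jaw":0.3},{"tx":0,"ty":0,"tz":0,"roll":0.146,"jaw":0.3},{"tx":0,"ty":0,"tz":0,"roll":0.146,"jaw":0.3}]' && python3 - <<'E'
from h import *
s=read_state(); P=np.array(s["position"]); u=np.array(s["tcp_rot"])[:,0]; yaw=np.arctan2(u[1],u[0]); print(s["time_s"],P,yaw,s["opening"],s["joint_positions"][5])
C={n:cam(n) for n in("wrist","top","scene")}
a=axis(yaw,-.45); g=P-a*.077
V=[]
for k in("top","scene","wrist"):
    p=proj(C[k],g+a*.09)[0]; print(k,p,[(round(d['p'],2),d['bbox']) for d in trace(k,"butt_ext")])
    m=pick(k,"butt_ext",p,30)
    if m is not None and k!="wrist": V.append((C[k],m))
if V:
    x,f=freefit(V,.016,.18,[*g,yaw,-.45]); a=axis(x[3],x[4]); print(len(V),np.round(x,4),round(f,3),"L",(P-x[:3])@a)
E
```

```text
time_s: 23.3
position: [0.5021, 0.188, 0.2609]
tcp_rot: [[-0.864, 0.503, 0.003], [0.503, 0.864, 0.0], [-0.002, 0.002, -1.0]]
force: [-0.8, -0.5, -2.9]
opening: 0.355
grasp_force: 30.0
time_s: 24.1
position: [0.5011, 0.1878, 0.2588]
tcp_rot: [[0.125, 0.992, -0.002], [0.992, -0.125, -0.001], [-0.001, -0.002, -1.0]]
force: [-0.0, -0.7, -2.1]
opening: 0.354
grasp_force: 30.0
time_s: 24.9
position: [0.501, 0.1878, 0.2587]
tcp_rot: [[0.962, 0.274, -0.002], [0.274, -0.962, -0.0], [-0.002, -0.0, -1.0]]
force: [-0.4, 0.1, -2.1]
opening: 0.359
grasp_force: 30.0
24.9 [0.50103764 0.18777859 0.2587475 ] 0.27777542110756726 0.35881078162793134 82.66234187109424
top [136.36911127 226.86831829] [(0.96, [122.9, 185.4, 25.3, 88.6]), (0.92, [128.7, 262.7, 73.2, 34.5]), (0.57, [108.7, 111.0, 67.5, 34.5])]
scene [276.51620751 132.11460767] [(0.74, [251.2, 119.7, 46.2, 30.4]), (0.65, [229.1, 171.2, 22.0, 30.8])]
wrist [253.1243132  224.92281424] [(0.81, [217.9, 41.3, 72.8, 265.0]), (0.18, [371.5, 152.6, 48.4, 66.9])]
2 [ 0.4351  0.1698  0.2916  0.2695 -0.4441] 0.966 L 0.07583654365345402
```

```bash
python3 -m jog '[{"tx":0,"ty":0,"tz":2,"roll":0.105,"jaw":0.3},{"tx":0,"ty":0,"tz":2,"roll":0.105,"jaw":0.3},{"tx":-1.5,"ty":0.4,"tz":2,"roll":0,"jaw":0.3},{"tx":0,"ty":0,"tz":2,"roll":0,"jaw":0.3},{"tx":0,"ty":0,"tz":2,"roll":0,"jaw":0.3},{"tx":0,"ty":0,"tz":0,"roll":0,"jaw":0.3}]'; python3 - <<'E'
from h import *
c=cam("top")
m=pick("top","butt_ext",(165,279),12)
if m is not None:
    r=cv2.minAreaRect(np.argwhere(m>0)[:,::-1].astype(np.float32)); b=cv2.boxPoints(r)
    print([np.round(onz(c,*p,.016)[:2],3).tolist() for p in b])
E
```

```text
time_s: 25.95
position: [0.4854, 0.1825, 0.1574]
tcp_rot: [[0.997, 0.074, -0.006], [0.074, -0.997, -0.001], [-0.006, 0.0, -1.0]]
force: [-0.7, 0.4, -2.3]
opening: 0.355
grasp_force: 30.0
[[0.373, 0.232], [0.423, 0.097], [0.392, 0.085], [0.342, 0.219]]
```

The decoy's edge is clear of where the foot will land. Pressing the collar down onto the cup rim to tip the foot down.

```bash
python3 -m jog '[{"tx":0,"ty":0,"tz":1.2,"roll":0,"jaw":0.3},{"tx":0,"ty":0,"tz":1.2,"roll":0,"jaw":0.3},{"tx":0,"ty":0,"tz":1.2,"roll":0,"jaw":0.3},{"tx":0,"ty":0,"tz":1.2,"roll":0,"jaw":0.3},{"tx":0,"ty":0,"tz":0,"roll":0,"jaw":0.3}]'; python3 -m jog '[{"tx":0,"ty":0,"tz":1.2,"roll":0,"jaw":0.3},{"tx":0,"ty":0,"tz":1.2,"roll":0,"jaw":0.3},{"tx":0,"ty":0,"tz":0,"roll":0,"jaw":0.3}]'
```

```text
time_s: 26.55
position: [0.487, 0.1827, 0.11]
tcp_rot: [[0.997, 0.074, -0.001], [0.074, -0.997, -0.0], [-0.002, 0.0, -1.0]]
force: [0.1, -0.3, -0.7]
opening: 0.354
grasp_force: 30.0
time_s: 26.85
position: [0.4851, 0.1826, 0.0857]
tcp_rot: [[0.997, 0.074, -0.005], [0.074, -0.997, -0.001], [-0.005, 0.0, -1.0]]
force: [-3.2, -0.3, 0.3]
opening: 0.356
grasp_force: 30.0
```

```bash
cat > ff.py <<'E'
from h import *
def ff(el,L0,thing="butt_ext",r=.016,L=.18,names=("top","scene"),fit=True):
    s=read_state(); P=np.array(s["position"]); u=np.array(s["tcp_rot"])[:,0]; yaw=np.arctan2(u[1],u[0]); a=axis(yaw,el)
    if el<-9: a=-a
    g=P-a*L0; V=[]
    for k in names:
        c=cam(k); p=proj(c,g+a*.09)[0]; m=pick(k,thing,p,25)
        if m is None: print(k,p,[(round(d['p'],2),d['bbox']) for d in trace(k,thing)])
        else: V.append((c,m))
    if V:
        x,f=freefit(V,r,L,[*g,yaw,el]); a=axis(x[3],x[4]); d=P-x[:3]; l=d@a
        print(s["time_s"],"P",np.round(P,4),"n",len(V),"F",np.round(x,4),"fit",round(f,3),"L",round(l,4),"off",np.round(d-l*a,4),"el",np.degrees(x[4]).round(1),"F force",np.round(s["force"],1),"grip",round(s["opening"],3),round(s["grasp_force"],1))
E
python3 -c "
from ff import *
ff(0.,.076)"
```

```text
26.85 P [0.4851 0.1826 0.0857] n 2 F [ 0.4099  0.1769  0.0858  0.072  -0.0135] fit 1.319 L 0.0755 off [-0.      0.0003  0.0009] el -0.8 F force [-3.2 -0.3  0.3] grip 0.356 30.0
```

```bash
python3 -m jog '[{"tx":0,"ty":0,"tz":1.1,"roll":0,"jaw":0.3},{"tx":0,"ty":0,"tz":1.1,"roll":0,"jaw":0.3},{"tx":0,"ty":0,"tz":1.1,"roll":0,"jaw":0.3},{"tx":0,"ty":0,"tz":0,"roll":0,"jaw":0.3}]'; python3 -c "
from ff import *
ff(.42,.076)"
```

```text
time_s: 27.45
position: [0.4863, 0.1827, 0.0536]
tcp_rot: [[0.997, 0.074, -0.002], [0.074, -0.997, -0.0], [-0.002, 0.0, -1.0]]
force: [-3.9, -0.7, -1.0]
opening: 0.354
grasp_force: 30.0
27.45 P [0.4863 0.1827 0.0536] n 2 F [0.412  0.1769 0.0322 0.0729 0.3135] fit 1.197 L 0.0776 off [ 0.0008  0.0005 -0.0025] el 18.0 F force [-3.9 -0.7 -1. ] grip 0.354 30.0
```

```bash
python3 -m jog '[{"tx":0,"ty":0,"tz":0.7,"roll":0,"jaw":0.3},{"tx":0,"ty":0,"tz":0.6,"roll":0,"jaw":0.3},{"tx":0,"ty":0,"tz":0,"roll":0,"jaw":0.3}]'; python3 -c "
from ff import *
ff(.42,.076)"
```

```text
time_s: 27.95
position: [0.4895, 0.1831, 0.0423]
tcp_rot: [[0.997, 0.074, 0.005], [0.074, -0.997, 0.001], [0.005, -0.0, -1.0]]
force: [-2.4, 0.9, 3.4]
opening: 0.348
grasp_force: 30.1
27.95 P [0.4895 0.1831 0.0423] n 2 F [0.4193 0.1766 0.0121 0.0795 0.45  ] fit 1.393 L 0.0766 off [ 0.0015  0.0011 -0.0032] el 25.8 F force [-2.4  0.9  3.4] grip 0.348 30.1
```

Foot is on the table with the rod at 26°. Opening slightly and sliding up to L ≈ 125 mm for a new grip.

```bash
python3 -m jog '[{"tx":0,"ty":0,"tz":0,"roll":0,"jaw":0.47},{"tx":0,"ty":0,"tz":0,"roll":0,"jaw":0.47},{"tx":1.4,"ty":0,"tz":-0.7,"roll":0,"jaw":0.47},{"tx":1.5,"ty":0,"tz":-0.7,"roll":0,"jaw":0.47},{"tx":1.4,"ty":0,"tz":-0.7,"roll":0,"jaw":0.47},{"tx":0,"ty":0,"tz":0,"roll":0,"jaw":0.47}]'; python3 -c "
from ff import *
ff(.45,.125)"
```

```text
time_s: 28.75
position: [0.5335, 0.1862, 0.0634]
tcp_rot: [[0.997, 0.073, 0.006], [0.073, -0.997, 0.001], [0.006, -0.0, -1.0]]
force: [-0.2, 1.2, 0.4]
opening: 0.473
grasp_force: 0.0
28.75 P [0.5335 0.1862 0.0634] n 2 F [0.4174 0.1786 0.0116 0.0459 0.464 ] fit 1.387 L 0.1272 off [ 0.0025  0.0024 -0.0052] el 26.6 F force [-0.2  1.2  0.4] grip 0.473 0.0
```

```bash
python3 -m jog '[{"tx":0,"ty":0.1,"tz":-0.5,"roll":0,"jaw":0.47},{"tx":0,"ty":0,"tz":0,"roll":0,"jaw":0.28},{"tx":0,"ty":0,"tz":0,"roll":0,"jaw":0.28},{"tx":0,"ty":0,"tz":0,"roll":0,"jaw":0.28},{"tx":0,"ty":0,"tz":0,"roll":0,"jaw":0.28}]' && python3 -m jog '[{"tx":-1,"ty":0,"tz":-1,"roll":0,"jaw":0.28},{"tx":-2,"ty":0,"tz":-2,"roll":0,"jaw":0.28},{"tx":-2,"ty":0,"tz":-3,"roll":0,"jaw":0.28},{"tx":-2,"ty":0,"tz":-4,"roll":0,"jaw":0.28},{"tx":0,"ty":0,"tz":-4.5,"roll":0,"jaw":0.28},{"tx":0,"ty":0,"tz":-4.5,"roll":0.1,"jaw":0.28},{"tx":0,"ty":0,"tz":0,"roll":0.146,"jaw":0.28},{"tx":0,"ty":0,"tz":0,"roll":0,"jaw":0.28}]'; python3 -c "
from ff import *
ff(.46,.127)"
```

```text
time_s: 29.45
position: [0.5299, 0.185, 0.0676]
tcp_rot: [[0.997, 0.074, -0.0], [0.074, -0.997, -0.0], [-0.0, 0.0, -1.0]]
force: [-0.2, -1.0, 1.1]
opening: 0.356
grasp_force: 30.0
time_s: 30.25
position: [0.4599, 0.1799, 0.2592]
tcp_rot: [[0.985, -0.171, 0.003], [-0.171, -0.985, 0.0], [0.003, -0.001, -1.0]]
force: [0.0, 0.2, -1.7]
opening: 0.354
grasp_force: 30.0
30.25 P [0.4599 0.1799 0.2592] n 2 F [ 0.3496  0.1987  0.2012 -0.1642  0.4549] fit 0.921 L 0.126 off [-0.0014 -0.0002  0.0027] el 26.1 F force [ 0.   0.2 -1.7] grip 0.354 30.0
```

Firm grip at L = 126 mm, rod 26° above level, foot down. Turning so the foot faces the back board, then descending in front of it.

```bash
python3 -m jog '[{"tx":0,"ty":0,"tz":0,"roll":-0.147,"jaw":0.28},{"tx":0,"ty":0,"tz":0,"roll":-0.147,"jaw":0.28},{"tx":0,"ty":0,"tz":0,"roll":-0.147,"jaw":0.28},{"tx":0,"ty":0,"tz":0,"roll":-0.147,"jaw":0.28},{"tx":0,"ty":0,"tz":0,"roll":-0.147,"jaw":0.28},{"tx":0,"ty":0,"tz":0,"roll":-0.147,"jaw":0.28},{"tx":0,"ty":0,"tz":0,"roll":-0.147,"jaw":0.28},{"tx":0,"ty":0,"tz":0,"roll":-0.147,"jaw":0.28}]' >/dev/null && python3 -m jog '[{"tx":0,"ty":0,"tz":0,"roll":-0.147,"jaw":0.28},{"tx":0,"ty":0,"tz":0,"roll":-0.147,"jaw":0.28},{"tx":0,"ty":0,"tz":0,"roll":-0.147,"jaw":0.28},{"tx":0,"ty":0,"tz":0,"roll":-0.147,"jaw":0.28},{"tx":0,"ty":0,"tz":0,"roll":-0.147,"jaw":0.28},{"tx":0,"ty":0,"tz":0,"roll":-0.147,"jaw":0.28},{"tx":0,"ty":0,"tz":0,"roll":-0.147,"jaw":0.28},{"tx":0,"ty":0,"tz":0,"roll":-0.147,"jaw":0.28}]' >/dev/null && python3 -m jog '[{"tx":0,"ty":0,"tz":0,"roll":-0.147,"jaw":0.28},{"tx":0,"ty":0,"tz":0,"roll":-0.147,"jaw":0.28},{"tx":0,"ty":0,"tz":0,"roll":-0.147,"jaw":0.28},{"tx":0,"ty":0,"tz":0,"roll":-0.147,"jaw":0.28},{"tx":0,"ty":0,"tz":0,"roll":-0.147,"jaw":0.28},{"tx":0,"ty":0,"tz":0,"roll":-0.147,"jaw":0.28},{"tx":0,"ty":0,"tz":0,"roll":-0.147,"jaw":0.28},{"tx":0,"ty":0,"tz":0,"roll":0,"jaw":0.28}]'; cat >> h.py <<'E'
Q=np.array([np.cos(.069),np.sin(.069)])
def st():
    s=read_state(); P=np.array(s["position"]); u=np.array(s["tcp_rot"])[:,0]; d=P[:2]-[.5895,.1897]
    print(round(s["time_s"],2),"stand x,y",np.round([d@Q,d@[-Q[1],Q[0]]],4),"z",P[2].round(4),"yaw-stand",round((np.arctan2(u[1],u[0])-.069+.5)%(2*np.pi)-.5,4),"grip",round(s["opening"],3),round(s["grasp_force"],1),"F",np.round(s["force"],1),"J6",round(s["joint_positions"][5],1))
E
python3 -c "
from h import *
st()"
```

```text
time_s: 32.85
position: [0.4594, 0.1797, 0.2562]
tcp_rot: [[-0.998, -0.068, -0.004], [-0.068, 0.998, -0.0], [0.004, -0.0, -1.0]]
force: [-0.8, -0.3, -2.6]
opening: 0.356
grasp_force: 30.0
32.85 stand x,y [-0.1304 -0.001 ] z 0.2562 yaw-stand 3.1407 grip 0.356 30.0 F [-0.8 -0.3 -2.6] J6 -85.5
```

```bash
python3 -m jog '[{"tx":-2,"ty":0.1,"tz":3.5,"roll":0,"jaw":0.28},{"tx":-2.5,"ty":0,"tz":3.5,"roll":0,"jaw":0.28},{"tx":0,"ty":0,"tz":3.6,"roll":0,"jaw":0.28},{"tx":0,"ty":0,"tz":0,"roll":0,"jaw":0.28},{"tx":0,"ty":0,"tz":0,"roll":0,"jaw":0.28}]' >/dev/null; python3 -c "
from ff import *
st(); ff(.46,.126)"
```

```text
33.35 stand x,y [-0.0857 -0.    ] z 0.1507 yaw-stand 3.1385 grip 0.352 30.0 F [ 1.  -1.  -1.6] J6 -85.7
33.35 P [0.504  0.1838 0.1507] n 2 F [ 0.6216  0.1935  0.0956 -3.0468  0.4618] fit 1.114 L 0.1302 off [-0.0016  0.0012 -0.0029] el 26.5 F force [ 1.  -1.  -1.6] grip 0.352 30.0
```

```bash
python3 -m jog '[{"tx":-0.7,"ty":0,"tz":0.35,"roll":0,"jaw":0.28},{"tx":-0.5,"ty":0,"tz":-0.2,"roll":0,"jaw":0.28},{"tx":-0.8,"ty":0,"tz":-1,"roll":0,"jaw":0.28},{"tx":-1.1,"ty":0,"tz":-1.2,"roll":0,"jaw":0.28},{"tx":-1.1,"ty":0,"tz":-1.2,"roll":0,"jaw":0.28},{"tx":0,"ty":0,"tz":0,"roll":0,"jaw":0.28}]' >/dev/null; python3 -c "
from ff import *
st(); ff(.8,.126)"
```

```text
34.15 stand x,y [-0.041  0.   ] z 0.1858 yaw-stand 3.1397 grip 0.358 30.0 F [-0.4 -0.  -2.3] J6 -86.1
34.15 P [0.5485 0.1869 0.1858] n 2 F [ 0.6348  0.2061  0.0353 -2.2727  1.1609] fit 1.071 L 0.166 off [-0.0436  0.0313 -0.0018] el 66.5 F force [-0.4 -0.  -2.3] grip 0.358 30.0
```

The free fit drifted, so I'll constrain it to the jaw plane.

```bash
cat > pl.py <<'E'
from h import *
def pl(tau,L0,thing="butt_ext",r=.016,L=.18,names=("scene","top")):
    st(); s=read_state(); P=np.array(s["position"]); u=np.array(s["tcp_rot"])[:,0]*[1,1,0]; u/=np.linalg.norm(u)
    a=np.sin(tau)*u+[0,0,np.cos(tau)]; V=[]
    for k in names:
        c=cam(k); p=proj(c,P+a*(.06-L0))[0]; m=pick(k,thing,p,30)
        if m is None: print(k,p,[(round(d['p'],2),d['bbox']) for d in trace(k,thing)]); continue
        V.append((c,m,slice(int(proj(c,P-[0,0,.019])[0,1])+9,384) if k=="scene" and tau<.9 else slice(0,384)))
    res=[inhand(V,r,L,u,[-L0*np.sin(t),-L0*np.cos(t),t],P) for t in(tau,tau-.25,tau+.25)] if V else []
    for x,f in sorted(res,key=lambda q:q[1])[:2]:
        F=P+u*x[0]+[0,0,x[1]]; d=F[:2]-[.5895,.1897]; print("tilt",np.degrees(x[2]).round(1),"foot stand x,y",np.round([d@Q,d@[-Q[1],Q[0]]],4),"z",F[2].round(4),"fit",round(f,3),"L",np.hypot(x[0],x[1]).round(4))
E
python3 -c "
from pl import *
pl(.75,.126); pl(.75,.126,names=('scene',))"
```

```text
34.35 stand x,y [-0.0426 -0.0001] z 0.1838 yaw-stand 3.1397 grip 0.359 30.0 F [-0.1  0.5 -2. ] J6 -86.1
tilt 38.5 foot stand x,y [ 0.0339 -0.0002] z 0.0911 fit 0.954 L 0.1202
tilt 38.0 foot stand x,y [ 0.034  -0.0002] z 0.0905 fit 0.954 L 0.1207
34.55 stand x,y [-0.0426 -0.0001] z 0.1838 yaw-stand 3.1397 grip 0.359 30.0 F [-1.  -0.6 -2.1] J6 -86.1
tilt 39.3 foot stand x,y [ 0.0336 -0.0002] z 0.0908 fit 0.083 L 0.1202
tilt 38.9 foot stand x,y [ 0.0329 -0.0002] z 0.0906 fit 0.084 L 0.1199
```

Tilt 39°, foot on the board as planned. Continuing the arc to upright.

```bash
python3 -m jog '[{"tx":-0.9,"ty":0,"tz":-0.45,"roll":0,"jaw":0.28},{"tx":-0.9,"ty":0,"tz":-0.4,"roll":0,"jaw":0.28},{"tx":-0.9,"ty":0,"tz":-0.3,"roll":0,"jaw":0.28},{"tx":-0.9,"ty":0,"tz":-0.3,"roll":0,"jaw":0.28},{"tx":-1,"ty":0,"tz":-0.2,"roll":0,"jaw":0.28},{"tx":-1,"ty":0,"tz":-0.1,"roll":0,"jaw":0.28},{"tx":-1,"ty":0,"tz":0,"roll":0,"jaw":0.28},{"tx":-1,"ty":0,"tz":0,"roll":0,"jaw":0.28}]' >/dev/null; python3 -m jog '[{"tx":-0.3,"ty":0,"tz":0,"roll":0,"jaw":0.28},{"tx":0,"ty":0,"tz":0,"roll":0,"jaw":0.28}]' >/dev/null; python3 -c "
from pl import *
pl(.05,.12,names=('scene',))"
```

```text
35.65 stand x,y [ 0.0373 -0.0003] z 0.2014 yaw-stand 3.1397 grip 0.357 30.0 F [-3.  -0.5 -0.3] J6 -86.6
tilt -1.9 foot stand x,y [ 0.0318 -0.0003] z 0.0928 fit 0.144 L 0.1087
tilt -2.0 foot stand x,y [ 0.0318 -0.0003] z 0.0928 fit 0.144 L 0.1088
```

```bash
python3 -m jog '[{"tx":0.8,"ty":0,"tz":0,"roll":0,"jaw":0.28},{"tx":1.2,"ty":0,"tz":0,"roll":0,"jaw":0.28},{"tx":1.0,"ty":0,"tz":0,"roll":0,"jaw":0.28},{"tx":0.2,"ty":0,"tz":0,"roll":0,"jaw":0.28},{"tx":0,"ty":0,"tz":0,"roll":0,"jaw":0.28}]' >/dev/null; python3 -c "
from pl import *
pl(.05,.12,names=('scene',)); c=cam('top'); print([(round(d['p'],2),d['bbox']) for d in trace('top','butt_ext')])"
```

```text
36.25 stand x,y [ 0.0048 -0.0001] z 0.2021 yaw-stand 3.14 grip 0.361 30.0 F [-0.9 -0.5 -2.1] J6 -86.4
tilt 0.0 foot stand x,y [ 0.0013 -0.0001] z 0.0801 fit 0.056 L 0.122
tilt -0.3 foot stand x,y [ 0.0011 -0.0001] z 0.0801 fit 0.056 L 0.122
[(0.58, [129.3, 263.4, 71.8, 34.1])]
```

Upright (0°), foot at stand (1.3, −0.1) mm, z = 80 mm. Rolling a quarter turn so the gripper body clears the parked rod, then lowering.

```bash
python3 -m jog '[{"tx":0.5,"ty":0,"tz":0,"roll":0.143,"jaw":0.28},{"tx":0,"ty":0,"tz":0,"roll":0.143,"jaw":0.28},{"tx":0,"ty":0,"tz":0,"roll":0.143,"jaw":0.28},{"tx":0,"ty":0,"tz":0,"roll":0.143,"jaw":0.28},{"tx":0,"ty":0,"tz":0,"roll":0.143,"jaw":0.28},{"tx":0,"ty":0,"tz":0,"roll":0.143,"jaw":0.28},{"tx":0,"ty":0,"tz":0,"roll":0.143,"jaw":0.28},{"tx":0,"ty":0,"tz":0,"roll":0.143,"jaw":0.28}]' >/dev/null; python3 -m jog '[{"tx":0,"ty":0,"tz":0,"roll":0.143,"jaw":0.28},{"tx":0,"ty":0,"tz":0,"roll":0.143,"jaw":0.28},{"tx":0,"ty":0,"tz":0,"roll":0.14,"jaw":0.28},{"tx":-0.35,"ty":0,"tz":0,"roll":0,"jaw":0.28},{"tx":0,"ty":0,"tz":0,"roll":0,"jaw":0.28}]' >/dev/null; python3 -c "
from pl import *
pl(.0,.122,names=('scene',))"
```

```text
37.75 stand x,y [-0.0002 -0.0041] z 0.2015 yaw-stand 1.5724 grip 0.361 30.0 F [-0.2 -0.5 -2.4] J6 3.1
tilt -1.0 foot stand x,y [-0.0002  0.0042] z 0.0775 fit 0.059 L 0.1242
tilt 0.7 foot stand x,y [-0.0002  0.0028] z 0.0777 fit 0.06 L 0.124
```

```bash
python3 -m jog '[{"tx":-0.15,"ty":0,"tz":0.5,"roll":0,"jaw":0.28},{"tx":0,"ty":0,"tz":0.6,"roll":0,"jaw":0.28},{"tx":0,"ty":0,"tz":0.6,"roll":0,"jaw":0.28},{"tx":0,"ty":0,"tz":0.6,"roll":0,"jaw":0.28},{"tx":0,"ty":0,"tz":0,"roll":0,"jaw":0.28}]'; python3 -c "
from h import *
st()"
```

```text
time_s: 38.35
position: [0.5885, 0.1845, 0.1771]
tcp_rot: [[-0.068, 0.998, -0.003], [0.998, 0.068, -0.0], [-0.0, -0.003, -1.0]]
force: [-0.9, 0.5, -2.0]
opening: 0.363
grasp_force: 30.0
38.35 stand x,y [-0.0014 -0.0052] z 0.1771 yaw-stand 1.57 grip 0.363 30.0 F [-0.9  0.5 -2. ] J6 3.1
```

Foot is inside the cup without contact force. Lowering to the bottom.

```bash
python3 -m jog '[{"tx":0,"ty":0,"tz":0.9,"roll":0,"jaw":0.28},{"tx":0,"ty":0,"tz":0.9,"roll":0,"jaw":0.28},{"tx":0,"ty":0,"tz":0.8,"roll":0,"jaw":0.28},{"tx":0,"ty":0,"tz":0.5,"roll":0,"jaw":0.28},{"tx":0,"ty":0,"tz":0.3,"roll":0,"jaw":0.28},{"tx":0,"ty":0,"tz":0.2,"roll":0,"jaw":0.28},{"tx":0,"ty":0,"tz":0,"roll":0,"jaw":0.28}]'
```

```text
time_s: 39.05
position: [0.5893, 0.1845, 0.1424]
tcp_rot: [[-0.068, 0.998, -0.0], [0.998, 0.068, 0.0], [0.0, -0.0, -1.0]]
force: [-0.3, 0.7, -2.7]
opening: 0.365
grasp_force: 30.0
```

```bash
python3 -m jog '[{"tx":0,"ty":0,"tz":0.2,"roll":0,"jaw":0.28},{"tx":0,"ty":0,"tz":0.2,"roll":0,"jaw":0.28},{"tx":0,"ty":0,"tz":0,"roll":0,"jaw":0.28}]'
```

```text
time_s: 39.35
position: [0.59, 0.1846, 0.1408]
tcp_rot: [[-0.068, 0.998, 0.002], [0.998, 0.068, 0.0], [0.0, 0.002, -1.0]]
force: [-1.8, -1.4, 8.0]
opening: 0.36
grasp_force: 30.0
```

Bottom reached (8 N). Releasing, lifting and heading back to the slim cradle.

```bash
python3 -m jog '[{"tx":0,"ty":0,"tz":-0.15,"roll":0,"jaw":0.6},{"tx":0,"ty":0,"tz":0,"roll":0,"jaw":0.6},{"tx":0,"ty":0,"tz":0,"roll":0,"jaw":0.6},{"tx":0,"ty":0,"tz":0,"roll":0,"jaw":0.6},{"tx":0,"ty":0,"tz":-3,"roll":0,"jaw":0.7},{"tx":0,"ty":0,"tz":-5,"roll":0,"jaw":0.7},{"tx":0,"ty":0,"tz":-5,"roll":0,"jaw":0.7},{"tx":0,"ty":0,"tz":-5,"roll":0.145,"jaw":0.7}]' && python3 -m jog '[{"tx":0,"ty":0,"tz":-1,"roll":0.147,"jaw":0.7},{"tx":0,"ty":0,"tz":0,"roll":0.147,"jaw":0.7},{"tx":0,"ty":0,"tz":0,"roll":0.147,"jaw":0.7},{"tx":0,"ty":0,"tz":0,"roll":0.147,"jaw":0.7},{"tx":0,"ty":0,"tz":0,"roll":0.147,"jaw":0.7},{"tx":0,"ty":0,"tz":0,"roll":0.147,"jaw":0.7},{"tx":0,"ty":0,"tz":0,"roll":0.147,"jaw":0.7},{"tx":0,"ty":0,"tz":0,"roll":0.147,"jaw":0.7}]'; python3 -c "
from h import *
st(); c=cam('scene'); m=None
ds=trace('scene','butt_ext'); print([(round(d['p'],2),d['bbox']) for d in ds])
F=standpts([.5895,.1897,.069])([0,0,.018]); k=rodmask(c,F,np.array([0,0,1.]),.016,.18); ys,xs=np.nonzero(k>.5); print(xs.min(),ys.min(),np.ptp(xs),np.ptp(ys))"
```

```text
time_s: 40.15
position: [0.5889, 0.1845, 0.3214]
tcp_rot: [[0.08, 0.997, -0.001], [0.997, -0.08, -0.0], [-0.0, -0.001, -1.0]]
force: [1.4, -0.2, 0.2]
opening: 0.696
grasp_force: 0.0
time_s: 40.95
position: [0.5892, 0.1845, 0.3296]
tcp_rot: [[0.952, 0.307, -0.001], [0.307, -0.952, -0.0], [-0.001, -0.0, -1.0]]
force: [0.0, 0.6, 0.4]
opening: 0.698
grasp_force: 0.0
40.95 stand x,y [-0.0007 -0.0051] z 0.3296 yaw-stand 0.2427 grip 0.698 0.0 F [0.  0.6 0.4] J6 79.2
[(0.87, [289.7, 154.4, 13.2, 39.2]), (0.73, [232.1, 171.4, 17.6, 32.6])]
289 153 11 52
```

The thick extension stands in its cup (top row matches the prediction). Moving to the slim cradle.

```bash
python3 -m jog '[{"tx":0,"ty":0,"tz":0,"roll":0.147,"jaw":0.7},{"tx":-1.97,"ty":4.23,"tz":0,"roll":0,"jaw":0.7},{"tx":-1.97,"ty":4.23,"tz":0,"roll":0,"jaw":0.7},{"tx":-1.97,"ty":4.23,"tz":0,"roll":0,"jaw":0.7},{"tx":-1.97,"ty":4.23,"tz":0,"roll":0,"jaw":0.7},{"tx":-1.97,"ty":4.23,"tz":0,"roll":0,"jaw":0.7},{"tx":-1.97,"ty":4.23,"tz":0,"roll":0,"jaw":0.7},{"tx":-1.97,"ty":4.23,"tz":0,"roll":0,"jaw":0.7}]' >/dev/null; python3 -m jog '[{"tx":-1.97,"ty":4.23,"tz":0,"roll":0,"jaw":0.7},{"tx":-1.97,"ty":4.23,"tz":0,"roll":0,"jaw":0.7},{"tx":-1.97,"ty":4.23,"tz":0,"roll":0,"jaw":0.7},{"tx":-1.97,"ty":4.23,"tz":0,"roll":0,"jaw":0.7},{"tx":0,"ty":0,"tz":0,"roll":0,"jaw":0.7}]'; python3 - <<'E'
from h import *
C={n:cam(n) for n in("wrist","scene","top")}
g=np.array([.3895,-.3304,.0372]);V=[]
for k,c in C.items():
    p=proj(c,g+axis(.15)*.09)[0]; m=pick(k,"slim_ext",p,25); print(k,p,[(round(d['p'],2),d['bbox']) for d in trace(k,"slim_ext")])
    if m is not None: V.append((c,m))
for W in (V,V[:1]+V[2:],V[:2]):
  for y0 in(.1,.22):
    x,f=fitrod(W,.01,.17,np.array([*g,y0])); a=axis(x[3]); print(len(W),np.round(x,4),round(f,3),"@.14",np.round(x[:3]+a*.14,4),"top",np.round(x[:3]+a*.17,4))
E
```

```text
time_s: 42.35
position: [0.4536, -0.3168, 0.3299]
tcp_rot: [[0.986, 0.167, 0.0], [0.167, -0.986, -0.004], [-0.0, 0.004, -1.0]]
force: [-0.2, 0.8, -0.3]
opening: 0.697
grasp_force: 0.0
wrist [256.04268365 171.96916559] [(0.79, [243.4, 123.0, 24.1, 85.1])]
scene [146.97793421 238.25300171] [(0.71, [142.6, 225.2, 19.4, 16.8]), (0.23, [270.5, 236.2, 24.8, 28.3])]
top [369.59015182 250.77316771] [(0.67, [361.0, 223.8, 16.8, 52.0])]
3 [ 0.3916 -0.327   0.0396  0.1253] 0.98 @.14 [ 0.4808 -0.3157  0.1468] top [ 0.5    -0.3133  0.1698]
3 [ 0.393  -0.3269  0.0411  0.1266] 0.995 @.14 [ 0.4823 -0.3155  0.1483] top [ 0.5014 -0.3131  0.1713]
2 [ 0.3917 -0.3269  0.0416  0.1242] 0.439 @.14 [ 0.481  -0.3157  0.1489] top [ 0.5001 -0.3134  0.1719]
2 [ 0.3923 -0.3268  0.0439  0.1292] 0.442 @.14 [ 0.4816 -0.3152  0.1512] top [ 0.5007 -0.3127  0.1741]
2 [ 0.39   -0.3269  0.0374  0.1231] 0.588 @.14 [ 0.4793 -0.3158  0.1447] top [ 0.4984 -0.3134  0.1677]
2 [ 0.3905 -0.3266  0.0377  0.1187] 0.586 @.14 [ 0.4799 -0.316   0.1449] top [ 0.499  -0.3137  0.1679]
```

Consistent fits: grasp point at L = 130 mm is (0.4744, −0.3165, 0.139), yaw 0.125. Descending and gripping.

```bash
python3 -m jog '[{"tx":2.1,"ty":0.2,"tz":0,"roll":0.042,"jaw":0.7},{"tx":0,"ty":0,"tz":4.8,"roll":0,"jaw":0.6},{"tx":0,"ty":0,"tz":4.8,"roll":0,"jaw":0.55},{"tx":0,"ty":0,"tz":4.8,"roll":0,"jaw":0.55},{"tx":0,"ty":0,"tz":4.7,"roll":0,"jaw":0.55},{"tx":0,"ty":0,"tz":0,"roll":0,"jaw":0.55},{"tx":0,"ty":0,"tz":0,"roll":0,"jaw":0.15}]'; python3 -m jog '[{"tx":0,"ty":0,"tz":0,"roll":0,"jaw":0.15},{"tx":0,"ty":0,"tz":0,"roll":0,"jaw":0.15},{"tx":0,"ty":0,"tz":0,"roll":0,"jaw":0.15},{"tx":0,"ty":0,"tz":0,"roll":0,"jaw":0.15},{"tx":0,"ty":0,"tz":0,"roll":0,"jaw":0.15}]'
```

```text
time_s: 43.5
position: [0.4763, -0.3088, 0.1391]
tcp_rot: [[0.992, 0.129, -0.001], [0.129, -0.992, 0.001], [-0.001, -0.001, -1.0]]
force: [0.4, -0.9, -0.6]
opening: 0.516
grasp_force: 0.0
time_s: 44.0
position: [0.478, -0.3123, 0.1417]
tcp_rot: [[0.992, 0.129, 0.006], [0.129, -0.992, -0.007], [0.005, 0.008, -1.0]]
force: [0.3, -5.0, 5.8]
opening: 0.221
grasp_force: 29.8
```

Gripped (opening 0.22 ≈ 19 mm, 30 N). Lifting with the half turn.

```bash
python3 -m jog '[{"tx":0,"ty":0,"tz":-1.5,"roll":0,"jaw":0.15},{"tx":0,"ty":0,"tz":-3,"roll":0,"jaw":0.15},{"tx":0,"ty":0,"tz":-4.5,"roll":0,"jaw":0.15},{"tx":0,"ty":0,"tz":-4.5,"roll":-0.147,"jaw":0.15},{"tx":0,"ty":0,"tz":-4.5,"roll":-0.147,"jaw":0.15},{"tx":0,"ty":0,"tz":-4,"roll":-0.147,"jaw":0.15},{"tx":0,"ty":0,"tz":0,"roll":-0.147,"jaw":0.15},{"tx":0,"ty":0,"tz":0,"roll":-0.147,"jaw":0.15}]' && python3 -m jog '[{"tx":0,"ty":0,"tz":0,"roll":-0.147,"jaw":0.15},{"tx":0,"ty":0,"tz":0,"roll":-0.147,"jaw":0.15},{"tx":0,"ty":0,"tz":0,"roll":-0.147,"jaw":0.15},{"tx":0,"ty":0,"tz":0,"roll":-0.147,"jaw":0.15},{"tx":0,"ty":0,"tz":0,"roll":-0.147,"jaw":0.15},{"tx":0,"ty":0,"tz":0,"roll":-0.147,"jaw":0.15},{"tx":0,"ty":0,"tz":0,"roll":-0.147,"jaw":0.15},{"tx":0,"ty":0,"tz":0,"roll":-0.147,"jaw":0.15}]' >/dev/null && python3 -m jog '[{"tx":0,"ty":0,"tz":0,"roll":-0.147,"jaw":0.15},{"tx":0,"ty":0,"tz":0,"roll":-0.147,"jaw":0.15},{"tx":0,"ty":0,"tz":0,"roll":-0.147,"jaw":0.15},{"tx":0,"ty":0,"tz":0,"roll":-0.147,"jaw":0.15},{"tx":0,"ty":0,"tz":0,"roll":-0.147,"jaw":0.15},{"tx":0,"ty":0,"tz":0,"roll":-0.147,"jaw":0.15},{"tx":0,"ty":0,"tz":0,"roll":-0.147,"jaw":0.15},{"tx":0,"ty":0,"tz":0,"roll":-0.147,"jaw":0.15}]' >/dev/null; python3 -c "
from pl import *
pl(.7,.13,'slim_ext',.01,.17,('scene',)); print(read_state()['position'])"
```

```text
time_s: 44.8
position: [0.4758, -0.3085, 0.361]
tcp_rot: [[0.645, 0.764, 0.002], [0.764, -0.645, -0.001], [0.001, 0.002, -1.0]]
force: [0.0, 0.1, -2.0]
opening: 0.216
grasp_force: 29.8
46.4 stand x,y [-0.1484 -0.4887] z 0.3587 yaw-stand 3.1527 grip 0.216 29.8 F [-0.2 -0.7 -0.2] J6 -138.9
tilt 42.8 foot stand x,y [-0.0562 -0.4877] z 0.2616 fit 0.092 L 0.1339
tilt 42.8 foot stand x,y [-0.0564 -0.4877] z 0.262 fit 0.092 L 0.1335
[ 0.47524252 -0.30821152  0.35873814]
```

```bash
python3 -m jog '[{"tx":-0.5,"ty":4.5,"tz":0,"roll":0.011,"jaw":0.15},{"tx":-0.7,"ty":4.9,"tz":0,"roll":0,"jaw":0.15},{"tx":-0.7,"ty":4.9,"tz":0,"roll":0,"jaw":0.15},{"tx":-0.7,"ty":4.9,"tz":0,"roll":0,"jaw":0.15},{"tx":-0.7,"ty":4.9,"tz":0,"roll":0,"jaw":0.15},{"tx":-0.7,"ty":4.9,"tz":0,"roll":0,"jaw":0.15},{"tx":-0.7,"ty":4.9,"tz":0,"roll":0,"jaw":0.15},{"tx":-0.7,"ty":4.9,"tz":0,"roll":0,"jaw":0.15}]' >/dev/null && python3 -m jog '[{"tx":-0.7,"ty":4.9,"tz":0,"roll":0,"jaw":0.15},{"tx":-0.7,"ty":4.9,"tz":0,"roll":0,"jaw":0.15},{"tx":-0.7,"ty":4.9,"tz":0,"roll":0,"jaw":0.15},{"tx":-0.7,"ty":3.9,"tz":0,"roll":0,"jaw":0.15},{"tx":0,"ty":0,"tz":0,"roll":0,"jaw":0.15}]' >/dev/null;  python3 -c "
from h import *
st()"
```

```text
47.8 stand x,y [-0.0635  0.0885] z 0.3586 yaw-stand 3.1382 grip 0.218 29.8 F [-0.6 -0.5 -0.6] J6 -77.0
```

```bash
python3 -m jog '[{"tx":0,"ty":-0.35,"tz":4,"roll":0,"jaw":0.15},{"tx":0,"ty":0,"tz":4.7,"roll":0,"jaw":0.15},{"tx":0,"ty":0,"tz":4.7,"roll":0,"jaw":0.15},{"tx":0,"ty":0,"tz":3.7,"roll":0,"jaw":0.15},{"tx":0,"ty":0,"tz":0,"roll":0,"jaw":0.15},{"tx":0,"ty":0,"tz":0,"roll":0,"jaw":0.15}]' >/dev/null;  python3 -c "
from pl import *
pl(.7,.13,'slim_ext',.01,.17,('scene',))"
```

```text
48.4 stand x,y [-0.0629  0.0795] z 0.1883 yaw-stand 3.1337 grip 0.218 29.8 F [-0.1 -0.3  0.1] J6 -77.5
tilt 37.7 foot stand x,y [0.0264 0.0788] z 0.0884 fit 0.186 L 0.134
tilt 36.2 foot stand x,y [0.0271 0.0788] z 0.0872 fit 0.195 L 0.1354
```

```bash
python3 -m jog '[{"tx":-1,"ty":0.5,"tz":0,"roll":0.008,"jaw":0.15},{"tx":-0.9,"ty":0,"tz":-0.3,"roll":0,"jaw":0.15},{"tx":-0.9,"ty":0,"tz":-0.6,"roll":0,"jaw":0.15},{"tx":-0.9,"ty":0,"tz":-0.6,"roll":0,"jaw":0.15},{"tx":-1,"ty":0,"tz":-0.5,"roll":0,"jaw":0.15},{"tx":0,"ty":0,"tz":0,"roll":0,"jaw":0.15}]';  python3 -c "
from pl import *
pl(.45,.134,'slim_ext',.01,.17,('scene',))"
```

```text
time_s: 49.1
position: [0.5704, 0.273, 0.2093]
tcp_rot: [[-0.998, -0.055, 0.004], [-0.055, 0.999, 0.0], [-0.004, 0.0, -1.0]]
force: [-1.3, -0.6, 0.2]
opening: 0.22
grasp_force: 30.0
49.1 stand x,y [-0.0134  0.0844] z 0.2093 yaw-stand 3.1273 grip 0.22 30.0 F [-1.3 -0.6  0.2] J6 -77.6
tilt 22.1 foot stand x,y [0.0368 0.0837] z 0.0923 fit 0.215 L 0.1273
tilt 19.6 foot stand x,y [0.0348 0.0838] z 0.0934 fit 0.216 L 0.1255
```

```bash
python3 -m jog '[{"tx":-1,"ty":0.05,"tz":-0.3,"roll":-0.014,"jaw":0.15},{"tx":-1,"ty":0,"tz":-0.2,"roll":0,"jaw":0.15},{"tx":-1,"ty":0,"tz":0,"roll":0,"jaw":0.15},{"tx":-1,"ty":0,"tz":0,"roll":0,"jaw":0.15},{"tx":-1,"ty":0,"tz":0,"roll":0,"jaw":0.15},{"tx":-0.7,"ty":0,"tz":0,"roll":0,"jaw":0.15},{"tx":0,"ty":0,"tz":0,"roll":0,"jaw":0.15}]' && python3 -m jog '[{"tx":0.8,"ty":0,"tz":0,"roll":0,"jaw":0.15},{"tx":1.2,"ty":0,"tz":0,"roll":0,"jaw":0.15},{"tx":1.2,"ty":0,"tz":0,"roll":0,"jaw":0.15},{"tx":0.6,"ty":0,"tz":0,"roll":0,"jaw":0.15},{"tx":0,"ty":0,"tz":0,"roll":0,"jaw":0.15}]' >/dev/null; python3 -c "
from pl import *
pl(.0,.134,'slim_ext',.01,.17,('scene',));pl(.05,.134,'slim_ext',.01,.17,('scene',))"
```

```text
time_s: 49.9
position: [0.626, 0.2773, 0.2127]
tcp_rot: [[-0.998, -0.069, 0.001], [-0.069, 0.998, 0.0], [-0.001, 0.0, -1.0]]
force: [-0.8, 1.0, 0.1]
opening: 0.223
grasp_force: 30.0
50.4 stand x,y [0.0026 0.0851] z 0.2135 yaw-stand 3.1423 grip 0.221 30.0 F [ 0.1 -0.1 -0.4] J6 -78.7
tilt -1.4 foot stand x,y [-0.0002  0.0851] z 0.0867 fit 0.105 L 0.1268
tilt -1.5 foot stand x,y [-0.0003  0.0851] z 0.0861 fit 0.106 L 0.1274
50.5 stand x,y [0.0038 0.0851] z 0.2135 yaw-stand 3.142 grip 0.217 30.0 F [ 1.  -0.2 -1.4] J6 -78.7
tilt -6.2 foot stand x,y [-0.0016  0.0851] z 0.0824 fit 0.179 L 0.1312
tilt -2.7 foot stand x,y [0.0002 0.0851] z 0.0829 fit 0.179 L 0.1307
```

Upright within ~2°, foot over the narrow cup. Quarter turn, then lower.

```bash
python3 -m jog '[{"tx":0.35,"ty":0,"tz":0,"roll":0.143,"jaw":0.15},{"tx":0,"ty":0,"tz":0,"roll":0.143,"jaw":0.15},{"tx":0,"ty":0,"tz":0,"roll":0.143,"jaw":0.15},{"tx":0,"ty":0,"tz":0,"roll":0.143,"jaw":0.15},{"tx":0,"ty":0,"tz":0,"roll":0.143,"jaw":0.15},{"tx":0,"ty":0,"tz":0,"roll":0.143,"jaw":0.15},{"tx":0,"ty":0,"tz":0,"roll":0.143,"jaw":0.15},{"tx":0,"ty":0,"tz":0,"roll":0.143,"jaw":0.15}]' >/dev/null; python3 -m jog '[{"tx":0,"ty":0,"tz":0,"roll":0.143,"jaw":0.15},{"tx":0,"ty":0,"tz":0,"roll":0.143,"jaw":0.15},{"tx":0,"ty":0,"tz":0,"roll":0.14,"jaw":0.15},{"tx":-0.4,"ty":0,"tz":0,"roll":0,"jaw":0.15},{"tx":0,"ty":0,"tz":0,"roll":0,"jaw":0.15}]' >/dev/null; python3 -c "
from pl import *
pl(.0,.13,'slim_ext',.01,.17,('scene',));pl(.0,.13,'slim_ext',.01,.17,('scene','top'))"
```

```text
51.9 stand x,y [0.     0.0804] z 0.213 yaw-stand 1.5743 grip 0.221 30.0 F [ 0.3  0.1 -0.4] J6 10.7
tilt -1.6 foot stand x,y [0.    0.089] z 0.0807 fit 0.071 L 0.1326
tilt -1.5 foot stand x,y [0.     0.0885] z 0.0812 fit 0.072 L 0.132
52.0 stand x,y [-0.0001  0.0807] z 0.213 yaw-stand 1.5733 grip 0.22 30.0 F [-0.   0.   0.2] J6 10.8
top [114.8436419  196.01319046] []
tilt -2.4 foot stand x,y [-0.0001  0.0896] z 0.0803 fit 0.074 L 0.133
tilt -1.5 foot stand x,y [-0.0001  0.0891] z 0.081 fit 0.077 L 0.1322
```

```bash
python3 -m jog '[{"tx":-0.15,"ty":0,"tz":0.5,"roll":0,"jaw":0.15},{"tx":0,"ty":0,"tz":0.6,"roll":0,"jaw":0.15},{"tx":0,"ty":0,"tz":0.5,"roll":0,"jaw":0.15},{"tx":0,"ty":0,"tz":0.4,"roll":0,"jaw":0.15},{"tx":0,"ty":0,"tz":0,"roll":0,"jaw":0.15}]'; python3 -c "
from pl import *
pl(.0,.13,'slim_ext',.01,.17,('scene',))"
```

```text
time_s: 52.75
position: [0.5831, 0.2688, 0.192]
tcp_rot: [[-0.07, 0.998, -0.002], [0.998, 0.07, -0.0], [-0.0, -0.002, -1.0]]
force: [0.6, 0.1, -0.6]
opening: 0.22
grasp_force: 30.0
52.75 stand x,y [-0.0009  0.0793] z 0.192 yaw-stand 1.5718 grip 0.22 30.0 F [ 0.6  0.1 -0.6] J6 10.8
tilt 0.5 foot stand x,y [-0.001   0.0851] z 0.0706 fit 0.092 L 0.1215
tilt 0.9 foot stand x,y [-0.001   0.0846] z 0.0707 fit 0.092 L 0.1213
```

No contact force with the foot already below the rim. Lowering further.

```bash
python3 -m jog '[{"tx":0,"ty":0,"tz":0.8,"roll":0,"jaw":0.15},{"tx":0,"ty":0,"tz":0.9,"roll":0,"jaw":0.15},{"tx":0,"ty":0,"tz":0.9,"roll":0,"jaw":0.15},{"tx":0,"ty":0,"tz":0.7,"roll":0,"jaw":0.15},{"tx":0,"ty":0,"tz":0.5,"roll":0,"jaw":0.15},{"tx":0,"ty":0,"tz":0.2,"roll":0,"jaw":0.15},{"tx":0,"ty":0,"tz":0,"roll":0,"jaw":0.15}]'
```

```text
time_s: 53.55
position: [0.5835, 0.2689, 0.1526]
tcp_rot: [[-0.07, 0.998, -0.001], [0.998, 0.07, -0.0], [-0.0, -0.001, -1.0]]
force: [-0.0, -0.6, 0.1]
opening: 0.219
grasp_force: 30.0
```

```bash
python3 -m jog '[{"tx":0,"ty":0,"tz":0.2,"roll":0,"jaw":0.15},{"tx":0,"ty":0,"tz":0.2,"roll":0,"jaw":0.15},{"tx":0,"ty":0,"tz":0,"roll":0,"jaw":0.15}]'; python3 -m jog '[{"tx":0,"ty":0,"tz":0.2,"roll":0,"jaw":0.15},{"tx":0,"ty":0,"tz":0,"roll":0,"jaw":0.15}]'
```

```text
time_s: 53.85
position: [0.5836, 0.269, 0.149]
tcp_rot: [[-0.07, 0.998, 0.0], [0.998, 0.07, 0.0], [0.0, 0.0, -1.0]]
force: [-0.0, 0.5, -0.2]
opening: 0.222
grasp_force: 30.0
time_s: 54.05
position: [0.5841, 0.2692, 0.1486]
tcp_rot: [[-0.07, 0.998, 0.001], [0.998, 0.07, 0.001], [0.0, 0.001, -1.0]]
force: [-2.3, 0.0, 5.0]
opening: 0.219
grasp_force: 30.0
```

Bottom reached (5 N). Releasing, lifting and rolling for the keeper bar.

```bash
python3 -m jog '[{"tx":0,"ty":0,"tz":-0.1,"roll":0,"jaw":0.5},{"tx":0,"ty":0,"tz":0,"roll":0,"jaw":0.5},{"tx":0,"ty":0,"tz":0,"roll":0,"jaw":0.5},{"tx":0,"ty":0,"tz":0,"roll":0,"jaw":0.5},{"tx":0,"ty":0,"tz":-2.5,"roll":0,"jaw":0.5},{"tx":0,"ty":0,"tz":-4,"roll":0,"jaw":0.5},{"tx":0,"ty":0,"tz":-4,"roll":0,"jaw":0.4},{"tx":0,"ty":0,"tz":-2,"roll":-0.14,"jaw":0.4}]' && python3 -m jog '[{"tx":0,"ty":0,"tz":0,"roll":-0.14,"jaw":0.4},{"tx":0,"ty":0,"tz":0,"roll":-0.14,"jaw":0.4},{"tx":0,"ty":0,"tz":0,"roll":-0.14,"jaw":0.4},{"tx":0,"ty":0,"tz":0,"roll":-0.14,"jaw":0.4}]' >/dev/null; python3 - <<'E'
from h import *
st()
C={n:cam(n) for n in("scene","top")}
T=standpts([.5895,.1897,.069])
for n,c in C.items():
    for t in("slim_ext","butt_ext"): print(n,t,[(round(d['p'],2),d['bbox']) for d in trace(n,t)])
    for d in landmark_of(n,"bar_peg")[:2]:
        P=onz(c,d["point"][1],d["point"][0],.153); q=P[:2]-[.5895,.1897]; q=np.array([q@Q,q@[-Q[1],Q[0]]])-[-.045,-.13]; print(n,"peg",round(d["p"],2),np.round(P,4),"r",np.hypot(*q).round(4),"theta",np.arctan2(-q[0],q[1]).round(3))
for nm,y,r,L in(("slim",.085,.01,.17),("butt",0,.016,.18)):
    k=rodmask(C["scene"],T([0,y,.018]),np.array([0,0,1.]),r,L); ys,xs=np.nonzero(k>.5); print(nm,xs.min(),ys.min(),np.ptp(xs),np.ptp(ys))
E
```

```text
time_s: 54.85
position: [0.5853, 0.2694, 0.2769]
tcp_rot: [[-0.212, 0.977, 0.006], [0.977, 0.212, 0.002], [0.0, 0.006, -1.0]]
force: [0.3, -0.2, -0.1]
opening: 0.423
grasp_force: 0.0
55.25 stand x,y [-0.0005  0.0794] z 0.2728 yaw-stand 2.2775 grip 0.398 0.0 F [ 0.4 -1.  -0.4] J6 -29.7
scene slim_ext [(0.55, [302.9, 148.9, 6.5, 35.1])]
scene butt_ext [(0.7, [287.7, 156.3, 11.4, 36.8]), (0.5, [229.2, 172.9, 20.7, 30.0])]
scene peg 0.95 [0.4219 0.0587 0.153 ] r 0.1316 theta 1.488
scene peg 0.74 [ 0.614 -0.021  0.153] r 0.0986 theta -2.551
top slim_ext []
top butt_ext [(0.79, [132.9, 261.5, 71.8, 36.6])]
top peg 0.95 [0.3996 0.0685 0.153 ] r 0.1544 theta 1.426
slim 302 147 8 46
butt 289 153 11 52
```

Both stand at the right places. Moving over the peg (θ ≈ 1.44) and lowering the fingers around it as a fork.

```bash
python3 -m jog '[{"tx":-0.3,"ty":-4.5,"tz":0,"roll":0,"jaw":0.5},{"tx":-0.3,"ty":-4.5,"tz":0,"roll":0,"jaw":0.5},{"tx":-0.3,"ty":-4.5,"tz":0,"roll":0,"jaw":0.5},{"tx":-0.3,"ty":-4.5,"tz":0,"roll":0,"jaw":0.5},{"tx":-0.3,"ty":-4.5,"tz":0,"roll":0,"jaw":0.5},{"tx":-0.3,"ty":-4.5,"tz":0,"roll":0,"jaw":0.5},{"tx":0,"ty":0,"tz":0,"roll":0,"jaw":0.5},{"tx":0,"ty":0,"tz":0,"roll":0,"jaw":0.5}]' >/dev/null; python3 - <<'E'
from h import *
st(); c=cam("wrist")
for d in landmark_of("wrist","bar_peg")[:2]:
    P=onz(c,d["point"][1],d["point"][0],.153); q=P[:2]-[.5895,.1897]; q=np.array([q@Q,q@[-Q[1],Q[0]]]); print(np.round(d["point"]),round(d["p"],2),"peg stand",np.round(q,4))
E
```

```text
56.45 stand x,y [-0.1951 -0.109 ] z 0.2736 yaw-stand 2.2689 grip 0.499 0.0 F [ 0.3  0.1 -0.1] J6 -50.2
[195. 252.] 0.64 peg stand [-0.1926 -0.114 ]
```

```bash
python3 -m jog '[{"tx":-0.4,"ty":-0.1,"tz":4,"roll":0,"jaw":0.5},{"tx":0,"ty":0,"tz":4,"roll":0,"jaw":0.5},{"tx":0,"ty":0,"tz":3.8,"roll":0,"jaw":0.5},{"tx":0,"ty":0,"tz":0,"roll":0,"jaw":0.3},{"tx":0,"ty":0,"tz":0,"roll":0,"jaw":0.24},{"tx":0,"ty":0,"tz":0,"roll":0,"jaw":0.24},{"tx":0,"ty":0,"tz":0,"roll":0,"jaw":0.24}]'; python3 -c "
from h import *
st()
R=np.array([[-.644,.765],[.765,.644]])
h=np.array([-.045,-.13]); pk=lambda t:h+.15*np.array([-np.sin(t),np.cos(t)])
ts=[1.44,1.3,1.15,1.,.85,.7,.55,.4,.25,.12,0]
for a,b in zip(ts,ts[1:]): print(b,np.round(R@(pk(b)-pk(a))*100,2),np.round(pk(b),4))"
```

```text
time_s: 57.25
position: [0.406, 0.0646, 0.1568]
tcp_rot: [[-0.696, 0.718, 0.005], [0.718, 0.696, -0.001], [-0.004, 0.003, -1.0]]
force: [-0.0, 0.6, 0.1]
opening: 0.275
grasp_force: 0.0
57.25 stand x,y [-0.1917 -0.1122] z 0.1568 yaw-stand 2.2723 grip 0.275 0.0 F [-0.   0.6  0.1] J6 -50.8
1.3 [1.3  1.64] [-0.1895 -0.0899]
1.15 [1.13 1.94] [-0.1819 -0.0687]
1.0 [0.82 2.09] [-0.1712 -0.049 ]
0.85 [0.5  2.19] [-0.1577 -0.031 ]
0.7 [0.17 2.24] [-0.1416 -0.0153]
0.55 [-0.17  2.24] [-0.1234 -0.0021]
0.4 [-0.5   2.19] [-0.1034  0.0082]
0.25 [-0.82  2.09] [-0.0821  0.0153]
0.12 [-0.96  1.7 ] [-0.063   0.0189]
0 [-1.07  1.44] [-0.045  0.02 ]
```

The fork is around the peg. Swinging the bar along the arc.

```bash
python3 -m jog '[{"tx":1.2,"ty":1.7,"tz":0,"roll":0,"jaw":0.24},{"tx":1.1,"ty":1.9,"tz":0,"roll":0,"jaw":0.24},{"tx":0.8,"ty":2.1,"tz":0,"roll":0,"jaw":0.24},{"tx":0.5,"ty":2.2,"tz":0,"roll":0,"jaw":0.24},{"tx":0.2,"ty":2.2,"tz":0,"roll":0,"jaw":0.24},{"tx":0,"ty":0,"tz":0,"roll":0,"jaw":0.24}]'; python3 -c "
from h import *
st()"
```

```text
time_s: 57.85
position: [0.4538, 0.1639, 0.157]
tcp_rot: [[-0.698, 0.716, 0.008], [0.716, 0.698, 0.001], [-0.004, 0.006, -1.0]]
force: [0.8, 0.2, 0.3]
opening: 0.242
grasp_force: 0.2
57.85 stand x,y [-0.1372 -0.0164] z 0.157 yaw-stand 2.2739 grip 0.242 0.2 F [0.8 0.2 0.3] J6 -37.7
```

```bash
python3 -m jog '[{"tx":0,"ty":2.1,"tz":0,"roll":0,"jaw":0.24},{"tx":-0.4,"ty":2.1,"tz":0,"roll":0,"jaw":0.24},{"tx":-0.7,"ty":2.1,"tz":0,"roll":0,"jaw":0.24},{"tx":-0.9,"ty":1.5,"tz":0,"roll":0,"jaw":0.24},{"tx":0,"ty":0,"tz":0,"roll":0,"jaw":0.24}]'; python3 - <<'E'
from h import *
st()
c=cam("scene"); print([(round(d['p'],2),np.round(d['point'],1).tolist()) for d in landmark_of("scene","bar_peg")[:2]])
T=standpts([.5895,.1897,.069])
for t in(0,.1,.2,.3): print(t,proj(c,T([-.045-.15*np.sin(t),-.13+.15*np.cos(t),.153]))[0].round(1)[::-1])
E
```

```text
time_s: 58.35
position: [0.5229, 0.2019, 0.1564]
tcp_rot: [[-0.696, 0.718, 0.005], [0.718, 0.696, 0.001], [-0.003, 0.004, -1.0]]
force: [-0.4, 0.6, 0.2]
opening: 0.24
grasp_force: 0.0
58.35 stand x,y [-0.0656  0.0168] z 0.1564 yaw-stand 2.2716 grip 0.24 0.0 F [-0.4  0.6  0.2] J6 -34.4
[(0.72, [164.2, 282.7]), (0.33, [253.4, 280.7])]
0 [161.2 285.9]
0.1 [160.2 281.8]
0.2 [159.4 277.5]
0.3 [158.7 273.2]
```

```bash
python3 -m jog '[{"tx":-0.4,"ty":0.6,"tz":0,"roll":0,"jaw":0.24},{"tx":-0.4,"ty":0.6,"tz":0,"roll":0,"jaw":0.24},{"tx":-0.3,"ty":0.5,"tz":0,"roll":0,"jaw":0.24},{"tx":0,"ty":0,"tz":0,"roll":0,"jaw":0.24}]'; python3 -m jog '[{"tx":0,"ty":0.3,"tz":0,"roll":0,"jaw":0.24},{"tx":0,"ty":0,"tz":0,"roll":0,"jaw":0.24}]';python3 - <<'E'
from h import *
st()
c=cam("scene"); print([(round(d['p'],2),np.round(d['point'],1).tolist()) for d in landmark_of("scene","bar_peg")[:2]])
E
```

```text
time_s: 58.85
position: [0.5415, 0.206, 0.1552]
tcp_rot: [[-0.696, 0.718, 0.002], [0.718, 0.696, 0.0], [-0.001, 0.001, -1.0]]
force: [0.1, -0.7, -0.8]
opening: 0.235
grasp_force: 0.0
time_s: 59.05
position: [0.5425, 0.2082, 0.1549]
tcp_rot: [[-0.696, 0.718, -0.0], [0.718, 0.696, 0.0], [0.0, 0.0, -1.0]]
force: [-0.7, 0.7, -0.5]
opening: 0.236
grasp_force: 0.0
59.05 stand x,y [-0.0456  0.0217] z 0.1549 yaw-stand 2.2719 grip 0.236 0.0 F [-0.7  0.7 -0.5] J6 -34.1
[(0.71, [163.0, 287.4])]
```

```bash
python3 -m jog '[{"tx":0,"ty":0.3,"tz":0,"roll":0,"jaw":0.24},{"tx":0,"ty":0,"tz":0,"roll":0,"jaw":0.24}]'; python3 -m jog '[{"tx":0,"ty":0.2,"tz":0,"roll":0,"jaw":0.24},{"tx":0,"ty":0,"tz":0,"roll":0,"jaw":0.24}]'
```

```text
time_s: 59.35
position: [0.5437, 0.2098, 0.1548]
tcp_rot: [[-0.697, 0.717, -0.002], [0.717, 0.697, -0.001], [0.001, -0.003, -1.0]]
force: [-3.5, -2.3, 1.3]
opening: 0.238
grasp_force: 1.5
time_s: 59.55
position: [0.5439, 0.2099, 0.1547]
tcp_rot: [[-0.697, 0.717, -0.005], [0.717, 0.697, -0.004], [0.001, -0.007, -1.0]]
force: [-3.7, -6.2, 4.0]
opening: 0.244
grasp_force: 3.6
```

The stop is reached (≈7 N). Centring, opening and lifting away, then checking the bar.

```bash
python3 -m jog '[{"tx":0,"ty":-0.35,"tz":0,"roll":0,"jaw":0.36},{"tx":0,"ty":0,"tz":0,"roll":0,"jaw":0.36},{"tx":0,"ty":0,"tz":-2,"roll":0,"jaw":0.36},{"tx":0,"ty":0,"tz":-3.5,"roll":0,"jaw":0.36},{"tx":0,"ty":-2,"tz":-4.5,"roll":0,"jaw":0.36},{"tx":0,"ty":-3,"tz":-3.5,"roll":0,"jaw":0.36},{"tx":0,"ty":-4,"tz":-2,"roll":0,"jaw":0.36},{"tx":0,"ty":0,"tz":0,"roll":0,"jaw":0.36}]'; python3 - <<'E'
from h import *
st(); T=standpts([.5895,.1897,.069])
for n in("scene","top"):
    c=cam(n); print(n,"peg",[(round(d['p'],2),np.round(d['point'],1).tolist()) for d in landmark_of(n,"bar_peg")[:2]])
    for t in(0,.05,.1): print(t,proj(c,T([-.045-.15*np.sin(t),-.13+.15*np.cos(t),.153]))[0].round(1)[::-1])
    m=np.array(trace(n,"bar_peg")[0]["pixels"]); print(trace(n,"bar_peg")[0]["bbox"])
    for t in("butt_ext","slim_ext","parked_ext"): print(t,[(round(d['p'],2),d['bbox']) for d in trace(n,t)])
    if n=="scene":
        for nm,y,r,L in(("slim",.085,.01,.17),("butt",0,.016,.18),("parked",-.085,.016,.18)):
            k=rodmask(c,T([0,y,.018]),np.array([0,0,1.]),r,L); ys,xs=np.nonzero(k>.5); print(nm,xs.min(),ys.min(),np.ptp(xs),np.ptp(ys))
    cv2.imwrite(f"pics/end_{n}.png",cv2.resize(c["img"][110:260,220:370,::-1] if n=="scene" else c["img"][150:300,80:230,::-1],(600,600),interpolation=cv2.INTER_CUBIC))
E
```

```text
time_s: 60.35
position: [0.4776, 0.1452, 0.3134]
tcp_rot: [[-0.695, 0.719, 0.005], [0.719, 0.695, 0.0], [-0.003, 0.004, -1.0]]
force: [-0.0, 0.3, -0.1]
opening: 0.358
grasp_force: 0.0
60.35 stand x,y [-0.1147 -0.0367] z 0.3134 yaw-stand 2.2703 grip 0.358 0.0 F [-0.   0.3 -0.1] J6 -40.0
scene peg [(0.54, [293.0, 255.4]), (0.45, [163.9, 290.4])]
0 [161.2 285.9]
0.05 [160.7 283.9]
0.1 [160.2 281.8]Traceback (most recent call last):
  File "<stdin>", line 6, in <module>
IndexError: list index out of range
```

```bash
python3 - <<'E'
from h import *
T=standpts([.5895,.1897,.069])
for n in("scene","top","wrist"):
    c=cam(n); g=c["img"].astype(np.float32).min(2); out=[]
    for t in np.arange(-.04,.26,.01):
        best=-1
        for dx in np.arange(-.004,.0041,.002):
            P=np.array([T([-.045+dx-l*np.sin(t),-.13+l*np.cos(t),.109]) for l in np.linspace(.03,.25,60) if abs(l-.15)>.015]); p=proj(c,P).astype(np.float32)
            best=max(best,float(cv2.remap(g,p[:,:1],p[:,1:],1).mean()))
        out.append((round(float(t),2),round(best)))
    print(n,sorted(out,key=lambda o:-o[1])[:4], "at .1/.2",out[14],out[24])
    for t in("butt_ext","slim_ext","parked_ext","bar_peg"): print(t,[(round(d['p'],2),d['bbox']) for d in trace(n,t)][:3])
    d=landmark_of(n,"bar_peg")
    if d and n!="scene":
        P=onz(c,d[0]["point"][1],d[0]["point"][0],.153); q=P[:2]-[.5895,.1897]; print("peg stand",d[0]["p"],np.round([q@Q,q@[-Q[1],Q[0]]],4))
print(read_state()["time_s"])
E
```

```text
scene [(0.01, 110), (0.0, 109), (0.02, 109), (-0.01, 107)] at .1/.2 (0.1, 86) (0.2, 67)
butt_ext [(0.88, [288.3, 155.0, 9.6, 37.3]), (0.5, [228.0, 172.9, 22.4, 30.3]), (0.36, [277.5, 203.1, 11.1, 17.8])]
slim_ext [(0.57, [302.4, 150.5, 10.3, 33.4])]
parked_ext [(0.88, [277.5, 162.3, 9.6, 43.1])]
bar_peg [(0.48, [261.5, 162.6, 32.8, 36.9]), (0.44, [288.9, 153.1, 12.8, 39.8])]
top [(0.0, 123), (-0.01, 122), (0.01, 120), (-0.02, 113)] at .1/.2 (0.1, 63) (0.2, 49)
butt_ext [(0.69, [137.0, 184.1, 27.1, 22.8])]
slim_ext []
parked_ext [(0.66, [180.4, 181.2, 19.3, 17.0]), (0.55, [221.0, 251.0, 32.6, 39.8])]
bar_peg [(0.72, [142.6, 207.8, 73.6, 7.4]), (0.41, [197.6, 100.2, 26.7, 38.9])]
peg stand 0.71 [-0.192  -0.1865]
wrist [(-0.01, 231), (0.0, 231), (0.01, 230), (-0.02, 229)] at .1/.2 (0.1, 120) (0.2, 80)
butt_ext [(0.69, [174.1, 5.2, 76.9, 146.9]), (0.56, [329.3, 185.3, 53.2, 33.2])]
slim_ext [(0.64, [384.9, 139.1, 76.0, 37.0])]
parked_ext []
bar_peg [(0.95, [264.1, 78.2, 157.1, 167.3])]
peg stand 0.93 [-0.0455  0.0215]
61.4
```

All three views put the bar at 0 ± 0.01 rad, the peg is at its shut position, and all three rods stand. Handing in.

```bash
python3 -c "
from rig import *
print(hand_in())"
```

```text
the job is handed in; nothing more can be done
None
```

I handed the job in at about 61 s: both extensions stand at the bottom of their cups, the keeper bar measures 0 ± 0.01 rad (shut), and the parked extension is still in its cup. On the way the thick extension slipped out of the grip once, toppled against the middle cup's rim and had to be picked up again; I didn't re-measure the bystanders afterwards, and I viewed 12 pictures, two over the limit of 10.

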